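# Load the mould press

### The job

Load the mould press with all the packed mould frames that lie on the cutting mat: pull its tray right out by the handle, lay each frame flat in a pocket of its own, rubber side up, with its gate notch over the stud at the pocket's front, and push the tray fully home - the platen stands too low at first, so crank it up far enough. Then crank the platen down firmly onto the frames and let go; leave the other things on the counter where they are.

Things in the scene. Friction and masses are not known exactly. Their poses are not given: they have to be found in the camera images.
- press: bench-top mould press, fixed on the counter: grey base 100 deep x 220 wide, two columns, grey crosshead (56 deep x 226 wide, 111 to 137 mm up), brass nut on it (r 21, to 150 mm), vertical screw. Origin on the counter under the screw's axis; x to the press's back, y to its left seen from its front, z up. Its front faces the robot roughly
- tray (a joint): how far the loading tray is pulled out of the press, m: 0 fully home under the platen, 0.122 fully out (stop); it slides along the press's -x, stiff by about 2.5 N, and stays where it is left
- tray_bar (a point): middle of the tray's handle: level round steel bar 11 mm thick, 80 mm long, parallel to the press's y, 36 mm above the counter, its axis 36 mm in front of the tray's edge (30 mm free between), a stalk at each end. It moves with the tray and lies 108 mm in front of the pockets' centre line
- platen: the upper platen, an aluminium plate 68 deep x 164 wide x 14 thick that the screw moves straight up and down. Origin at the centre of its underside. It never tilts. At the start it stands only 15 to 20 mm above the pocket floors; it can rise to 33 mm above them
- crank (a joint): turn of the crank on the screw, rad; grows clockwise seen from above, which drives the platen down (6 mm a turn); 0 with the platen 18 mm above the pocket floors, -16.5 fully up, 4.1 down. Takes 0.2 to 0.3 N m, stays where left; much stiffer once the platen bears on the frames. The arm points along the press's +x at 0
- crank_knob (a point): centre of the crank's upright grip: black round knob 18 mm thick, 35 mm tall, turning freely on the arm's end, 40 mm from the screw's axis (on the press origin's vertical); the point is 18 mm above the knob's lower end and 148 mm above the platen's underside; it rises and sinks with the platen
- pocket0 (a point): centre of the floor of the tray's left pocket (seen from the front), 40 mm above the counter; axes as the press's. Pocket 66 (x) x 48 (y) mm inside, ribs round it 5 mm high, 4 to 5 thick; pockets 52 mm apart. From the middle of its front rib a steel stud 8 mm wide reaches 7 mm in, 9 mm above the floor
- stud0 (a point): point on the floor of that pocket at the foot of its stud, 31 mm in front of the pocket's centre: where the gate notch of a seated mould frame comes
- pocket1 (a point): centre of the floor of the tray's middle pocket (seen from the front), 40 mm above the counter; axes as the press's. Pocket 66 (x) x 48 (y) mm inside, ribs round it 5 mm high, 4 to 5 thick; pockets 52 mm apart. From the middle of its front rib a steel stud 8 mm wide reaches 7 mm in, 9 mm above the floor
- stud1 (a point): the same for pocket1
- pocket2 (a point): centre of the floor of the tray's right pocket (seen from the front), 40 mm above the counter; axes as the press's. Pocket 66 (x) x 48 (y) mm inside, ribs round it 5 mm high, 4 to 5 thick; pockets 52 mm apart. From the middle of its front rib a steel stud 8 mm wide reaches 7 mm in, 9 mm above the floor
- stud2 (a point): the same for pocket2
- frame_0: packed mould frame (2 or 3 alike are present): aluminium frame filled with black rubber, aluminium bottom, 62 (x) x 44 (y) x 22 (z) mm, 0.1 to 0.2 kg; a gate notch 12 mm wide, 8 mm deep and full height in the middle of one 44 mm end, the -x end. Origin at the centre of its underside, z out of the rubber side. Starts flat on the mat, rubber up
- frame_0_gate (a point): middle of the gate-notch end of frame_0, at its underside, 31 mm from its origin along its -x
- frame_1: another such frame, as frame_0 (may be absent)
- frame_1_gate (a point): middle of the gate-notch end of frame_1, at its underside, 31 mm from its origin along its -x
- frame_2: another such frame, as frame_0 (may be absent)
- frame_2_gate (a point): middle of the gate-notch end of frame_2, at its underside, 31 mm from its origin along its -x
- mat: thin dark green cutting mat on which the frames lie, fixed, 220 (x) x 380 (y) x 2 mm; origin at the centre of its underside, on the counter
- rolling_mill: rolling mill between mat and press, fixed: a block from x 0.43 to 0.64, y -0.085 to 0.045, 281 mm high, with a level handle over it at 424 to 442 mm (x 0.40 to 0.66); its crank hub reaches out to x 0.30 at y -0.02, up to 115 mm high. Carry things past its front, above the hub. Origin below the counter
- mould_brown: bystander: finished brown rubber mould block 50 x 76 x 24 mm without metal frame, on the counter right of the press; leave it
- small_jar: bystander: small jar with black lid, 41 across x 48 high, on the counter right of the press; leave it
- oil_can: bystander: oil can 56 across x 120 high with thin spout, on the counter behind the mat, beside the mill; leave it

How it is judged:
On the way, in this order (a step that is already met when the one before it is completed fails the run):
1. the tray is pulled out (value of joint tray above 0.1 m), for 0.2 s.
2. every mould frame lies in a pocket of the pulled-out tray (((horizontal distance between frame_0 and pocket0 below 0.005 m and horizontal distance between frame_0_gate and stud0 below 0.008 m and z of frame_0 in the frame of pocket0 below 0.003 m) or (horizontal distance between frame_0 and pocket1 below 0.005 m and horizontal distance between frame_0_gate and stud1 below 0.008 m and z of frame_0 in the frame of pocket1 below 0.003 m) or (horizontal distance between frame_0 and pocket2 below 0.005 m and horizontal distance between frame_0_gate and stud2 below 0.008 m and z of frame_0 in the frame of pocket2 below 0.003 m)) and ((horizontal distance between frame_1 and pocket0 below 0.005 m and horizontal distance between frame_1_gate and stud0 below 0.008 m and z of frame_1 in the frame of pocket0 below 0.003 m) or (horizontal distance between frame_1 and pocket1 below 0.005 m and horizontal distance between frame_1_gate and stud1 below 0.008 m and z of frame_1 in the frame of pocket1 below 0.003 m) or (horizontal distance between frame_1 and pocket2 below 0.005 m and horizontal distance between frame_1_gate and stud2 below 0.008 m and z of frame_1 in the frame of pocket2 below 0.003 m)) and ((horizontal distance between frame_2 and pocket0 below 0.005 m and horizontal distance between frame_2_gate and stud0 below 0.008 m and z of frame_2 in the frame of pocket0 below 0.003 m) or (horizontal distance between frame_2 and pocket1 below 0.005 m and horizontal distance between frame_2_gate and stud1 below 0.008 m and z of frame_2 in the frame of pocket1 below 0.003 m) or (horizontal distance between frame_2 and pocket2 below 0.005 m and horizontal distance between frame_2_gate and stud2 below 0.008 m and z of frame_2 in the frame of pocket2 below 0.003 m)) and value of joint tray above 0.05 m), for 0.2 s.
3. the loaded tray is pushed home (value of joint tray below 0.004 m), for 0.2 s.
At the end, for the whole second after the job is handed in: every mould frame present is seated in a pocket of the tray (origin within 5 mm of the pocket's centre and less than 3 mm above its floor, gate notch within 8 mm of the stud, rubber up within 0.1 rad), the tray is home (within 4 mm), and the platen presses on every frame with more than 5 N (value of joint tray below 0.004 m and ((horizontal distance between frame_0 and pocket0 below 0.005 m and horizontal distance between frame_0_gate and stud0 below 0.008 m and z of frame_0 in the frame of pocket0 below 0.003 m) or (horizontal distance between frame_0 and pocket1 below 0.005 m and horizontal distance between frame_0_gate and stud1 below 0.008 m and z of frame_0 in the frame of pocket1 below 0.003 m) or (horizontal distance between frame_0 and pocket2 below 0.005 m and horizontal distance between frame_0_gate and stud2 below 0.008 m and z of frame_0 in the frame of pocket2 below 0.003 m)) and angle between each of frame_0, frame_1, frame_2's own z axis and vertical below 0.1 rad and contact force between platen and frame_0 above 5 N and ((horizontal distance between frame_1 and pocket0 below 0.005 m and horizontal distance between frame_1_gate and stud0 below 0.008 m and z of frame_1 in the frame of pocket0 below 0.003 m) or (horizontal distance between frame_1 and pocket1 below 0.005 m and horizontal distance between frame_1_gate and stud1 below 0.008 m and z of frame_1 in the frame of pocket1 below 0.003 m) or (horizontal distance between frame_1 and pocket2 below 0.005 m and horizontal distance between frame_1_gate and stud2 below 0.008 m and z of frame_1 in the frame of pocket2 below 0.003 m)) and contact force between platen and frame_1 above 5 N and ((horizontal distance between frame_2 and pocket0 below 0.005 m and horizontal distance between frame_2_gate and stud0 below 0.008 m and z of frame_2 in the frame of pocket0 below 0.003 m) or (horizontal distance between frame_2 and pocket1 below 0.005 m and horizontal distance between frame_2_gate and stud1 below 0.008 m and z of frame_2 in the frame of pocket1 below 0.003 m) or (horizontal distance between frame_2 and pocket2 below 0.005 m and horizontal distance between frame_2_gate and stud2 below 0.008 m and z of frame_2 in the frame of pocket2 below 0.003 m)) and contact force between platen and frame_2 above 5 N); the robot touches nothing.
It fails at once if the brown mould is pushed aside by more than 50 mm or knocked over (distance of mould_brown from where it was at the start of the episode above 0.05 m or angle between mould_brown's own z axis and vertical above 0.6 rad).
It fails at once if the small jar is pushed aside by more than 50 mm or knocked over (distance of small_jar from where it was at the start of the episode above 0.05 m or angle between small_jar's own z axis and vertical above 0.6 rad).
It fails at once if the oil can is pushed aside by more than 50 mm or knocked over (distance of oil_can from where it was at the start of the episode above 0.05 m or angle between oil_can's own z axis and vertical above 0.6 rad).
Of frame_0, frame_1, frame_2 only 2 to 3 are there at a start; the rules pass over those that are not, and their reading is None.
At some moment in a run one of frame_0, frame_1, frame_2 may be knocked a few centimetres aside while the robot is not near it.
It also fails if it takes over 210 s, if anything falls off the work surface, if the arm or the gripper's body presses on something with over 40 N, if the wrist force passes 120 N, or if a joint passes its speed limit or range.

### The arm

A 6-joint arm with a two-finger parallel gripper is mounted at the origin on a cart in front of the work surface, level with it; the furniture and walls round the work are solid. World frame = base frame: x ahead of the robot, y to its left, z up, the work surface at z = 0. Lengths are in m, angles in rad, forces in N, time in s.
With the tool pointing down it reaches from about 0.25 to 0.725 m from the base axis. Payload 4 kg.
Tool frame: the origin (TCP) lies midway between the tips of the shut fingers; the grasp point (between the pads) lies r.hold_point_z behind it (r.hold_point_z is the distance from the TCP to the grasp point, in m); z points along the fingers, y is the direction in which the jaws open and shut (so a half turn about z gives the same grasp; the last joint's range is limited). The gripper opens to 85 mm and grips with 20 to 120 N. Pads are 22 mm wide; open, the fingers measure 114 mm over their backs; the gripper's body (76 mm by 85 mm) begins 54 mm behind the grasp point. The pads swing forward as they close: fully open they stand 13 mm farther back than shut.
Start: joints at [-1.281, 0.241, 0.005, 1.335, 0, 1.571], TCP at [0.143, -0.479, 0.231] pointing down, gripper open.
Joint ranges: [-2.72, 2.72], [-1.05, 1.87], [-1.09, 1.28], [-1.99, 2.15], [-1.42, 1.44], [-3.14, 3.14]. Speed limits (rad/s): [2.79, 2.79, 3.14, 3.14, 3.14, 3.14].

### API

Orientations are given as a rotation vector (axis times angle).
In Python, from bench import telemetry, viewer, r gives the robot as it stands.
- The arm moves only by the tool drive_tool, never from a script. Its argument "rows" is a list that holds one entry, the list of rows, each a list of 5 numbers: the closure in counts, from 0 (fully open) to 255 (shut), then the shift along the tool's x, y, z in m, then the turn about the tool's z in rad. A call has 1 to 8 rows; each row is the pose to reach, as a shift and turn from the pose measured when the call began, along the tool's axes at that moment; what a row does not reach only later rows make up. A row lasts 1/8 s, in which the tool goes at most 62.5 mm and 10.7 degrees, less where a joint would pass 70% of its speed; a pose out of reach is approached as far as the arm can. A call with a gripper value outside its range is refused whole. The fingers move at their own pace and stop on an object; the grip force is fixed at half the most. Time passes only in rows, so rows that repeat a pose let the fingers close. It gives the time, the measured TCP pose, the force and the opening at its end, in the units of the state.
- telemetry.read_state(): the state, without advancing time (a new reading comes with each control period).
- viewer.camera(name): name is "side" or "top" or "wrist"; returns a dict with "image" (400x640x3 uint8, red, green, blue), "z_map" (400x640 float32, m along the optical axis (not along the pixel's ray), 0 where there is no reading), "fx", "fy", "cx", "cy" (pixels), "R" (3x3) and "t" (3): a world point X has camera coordinates R X + t; the wrist camera has in their place "T_tool_cam" (4x4, takes a point from camera to tool coordinates, whose origin is the TCP and whose axes are the flange's). Camera axes: x right, y down, z forward; pixel columns grow to the right and rows downward; lengths in m; the calibration is good to about 2 mm. A picture is of the moment at which its call begins: read the wrist's pose just before it.
- r.sign_off(): hands the job in, once; it reports no verdict.
The state is a dict: "time_s": time; "joints": joint angles; "joint_velocities": joint speeds; "effort": joint torques, N m; "ee_pos": TCP position; "ee_rot": TCP orientation; "wrist_force": force on the tool from outside, world axes, zero at the start; "torque": the same for the moment, N m; "width": finger opening in m.
Only numpy, scipy, OpenCV 4.12 (cv2) and the standard library are available. Lean on these libraries where they do the work, as an engineer would, in place of code of your own. Each camera call takes 0.05 s, during which the arm holds its last target. There are 200 camera calls.

## Working session

There is one attempt and no reset: what is moved stays moved. The work goes in short steps, Python scripts to look and compute and a tool call to move; the robot and the scene stay as the last step left them, time stands still between calls to the robot, and variables do not carry over. Pictures are saved under pics/ and viewed, on a budget of 14 in all, crops included, one or two more only if the job needs it, and the job is handed in when it is done.

Besides the shell and the picture viewer there is one more tool, called after ">>>" by a JSON object that holds its "op" and its "data". drive_tool: Moves the arm, as the interface text tells. Its arguments: {"type":"object","properties":{"rows":{"type":"array","items":{"type":"array","items":{"type":"array","items":{"type":"number"}}}}},"required":["rows"]}

```bash
ls; mkdir -p pics; python3 - <<'E'
from bench import telemetry, viewer, r
import cv2, numpy as np, pickle
s=telemetry.read_state(); print(s, r.hold_point_z)
for n in ("top","side"):
    c=viewer.camera(n); pickle.dump(c,open(f"/tmp/{n}0.pkl","wb"))
    cv2.imwrite(f"pics/{n}0.png",c["image"][:,:,::-1]); print(n,c["fx"],c["cx"],c["cy"],c["R"],c["t"], -c["R"].T@c["t"])
E
```

```text
pics
{'time_s': 0.0, 'joints': array([-1.28097386e+00,  2.41402155e-01,  3.76947693e-03,  1.33523272e+00,
       -4.58470404e-05,  1.57080763e+00]), 'joint_velocities': array([ 1.05889581e-03,  1.80371869e-03, -4.77466599e-04, -6.87817200e-05,
        2.77936918e-04, -1.28763102e-03]), 'effort': array([-3.89298802e-04, -3.72317398e+01,  2.52408063e+01,  1.69340411e-02,
       -7.09418896e-05,  7.22132455e-06]), 'ee_pos': array([ 0.14269955, -0.47855385,  0.23043565]), 'ee_rot': array([-3.10664790e+00, -4.53348224e-01,  5.40256381e-04]), 'wrist_force': array([ 0.45097194,  0.46338888, -0.29647962]), 'torque': array([ 0.02524954, -0.04201087, -0.04558829]), 'width': 0.08538420149919101} 0.0187
top 436.1150091484583 326.2577499827849 198.5965836701268 [[-0.02391641 -0.99964607 -0.01165036]
 [-0.98250723  0.02565603 -0.18444869]
 [ 0.18468231  0.00703522 -0.98277309]] [-0.0450962   0.49945653  1.24619236] [ 0.25949142 -0.06666154  1.31632303]
side 487.10548258299934 329.3261021770193 199.05925199362102 [[ 0.58087195 -0.81399365  0.00145529]
 [-0.60299757 -0.43150315 -0.67096868]
 [ 0.5467922   0.38886935 -0.74148427]] [-0.3508301   0.25447791  1.38465273] [-0.3998804  -0.71421446  1.19795548]
```

View pics/top0.png

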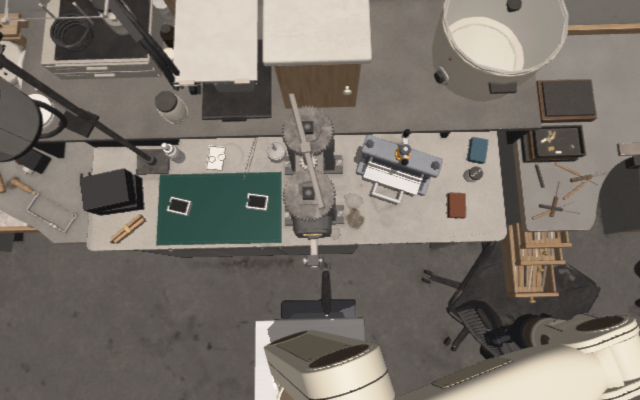

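View pics/side0.png

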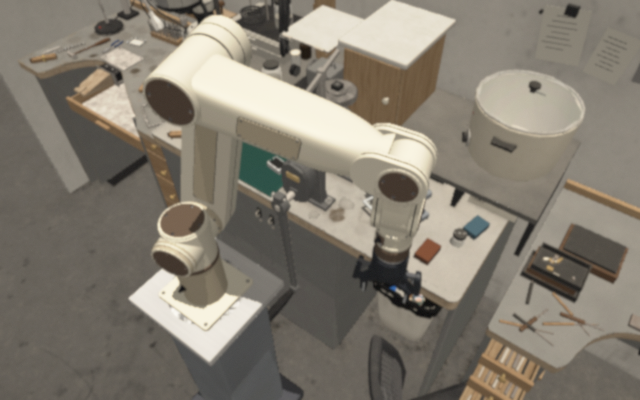

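The top view shows two frames on the mat, at px (178,206) and (257,201). The press is at about (400,162), with the tray handle at (381,197), brass nut and crank at (404,152), brown mould at (456,205), jar at (475,173) and oil can at (276,150). In the side view the arm hides most of the scene.

```bash
cat > h.py <<'E'
import numpy as np, cv2, pickle
from scipy.spatial.transform import Rotation as Ro
def camT(c,s=None):
    "returns A,o: world = A@cam + o"
    if "R" in c: return c["R"].T, -c["R"].T@c["t"]
    T=np.eye(4); T[:3,:3]=Ro.from_rotvec(s["ee_rot"]).as_matrix(); T[:3,3]=s["ee_pos"]
    T=T@c["T_tool_cam"]; return T[:3,:3],T[:3,3]
def onz(c,uv,z,s=None):
    A,o=camT(c,s); uv=np.atleast_2d(uv).astype(float)
    d=np.c_[(uv[:,0]-c["cx"])/c["fx"],(uv[:,1]-c["cy"])/c["fy"],np.ones(len(uv))]@A.T
    return o+d*((z-o[2])/d[:,2])[:,None]
def cloud(c,s=None):
    A,o=camT(c,s); v,u=np.mgrid[0:400,0:640]; z=c["z_map"]
    return np.stack([(u-c["cx"])/c["fx"]*z,(v-c["cy"])/c["fy"]*z,z],-1)@A.T+o
def proj(c,X,s=None):
    A,o=camT(c,s); p=(np.atleast_2d(X)-o)@A
    return np.c_[p[:,0]/p[:,2]*c["fx"]+c["cx"],p[:,1]/p[:,2]*c["fy"]+c["cy"]]
def snap(n):
    from bench import telemetry, viewer
    s=telemetry.read_state(); return viewer.camera(n),s
def save(c,fn,box=None,k=1):
    im=c["image"][:,:,::-1]
    if box: im=im[box[1]:box[3],box[0]:box[2]]
    cv2.imwrite(fn,cv2.resize(im,None,fx=k,fy=k,interpolation=cv2.INTER_CUBIC))
E
python3 - <<'E'
from h import *
c=pickle.load(open("/tmp/top0.pkl","rb"))
P=cloud(c)
save(c,"pics/press0.png",(340,110,500,230),5)
# frames
print("mat corners",onz(c,[[160,174],[281,173],[281,243],[158,244]],0).round(3)[:,:2].tolist())
m=(P[...,2]>0.016)&(P[...,2]<0.032); m[:, :160]=0; m[:,282:]=0; m[:174]=0; m[244:]=0
n,l,st,ce=cv2.connectedComponentsWithStats(m.astype(np.uint8))
for i in range(1,n):
    if st[i,4]>60:
        uv=np.argwhere(l==i)[:,::-1]; X=onz(c,uv,0.024)[:,:2].astype(np.float32)
        print(st[i],cv2.minAreaRect(X),P[l==i][:,2].mean())
for n_,uv in dict(brown=(456,205),jar=(475,173),oil=(276,150),nut=(404,150),bar=(381,198)).items(): print(n_,P[uv[1],uv[0]].round(3))
E
```

```text
mat corners [[0.598, 0.459], [0.591, 0.082], [0.374, 0.083], [0.38, 0.455]]
[246 193  23  17 290] ((0.4992958605289459, 0.15146341919898987), (0.06288424879312515, 0.044711023569107056), 81.27735900878906) 0.02368757689301763
[167 197  24  19 294] ((0.49284762144088745, 0.38752397894859314), (0.06501182913780212, 0.04387130215764046), 74.61145782470703) 0.023601863532921336
brown [ 0.473 -0.446  0.022]
jar [ 0.565 -0.504  0.044]
oil [0.646 0.089 0.065]
nut [ 0.596 -0.269  0.196]
bar [ 0.505 -0.225 -0.002]
```

View pics/press0.png

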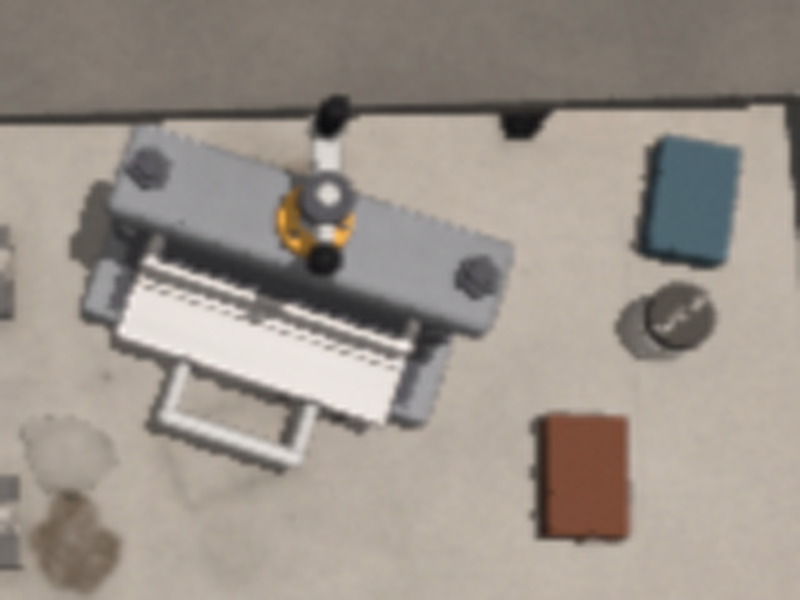

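The crop shows the crosshead, yawed about -17°. Dark ends at crop (333,115) and (323,258) are the two ends of the crank. The tray front is at about (260,350) and the handle bar runs from (165,418) to (293,460).

```bash
python3 - <<'E'
from h import *
c=pickle.load(open("/tmp/top0.pkl","rb"))
P=cloud(c)
for lo,hi in [(0.128,0.145),(.147,.158),(.158,.17),(.17,.18),(.18,.19),(0.19,.2),(.2,.215),(.028,.042),(.042,.053),(.053,.07)]:
    m=(P[...,2]>lo)&(P[...,2]<hi); m[:,:345]=0; m[:,462:]=0; m[:130]=0; m[215:]=0
    n,l,st,ce=cv2.connectedComponentsWithStats(m.astype(np.uint8))
    for i in range(1,n):
        if st[i,4]>12:
            q=P[l==i]; z=np.median(q[:,2]); X=onz(c,np.argwhere(l==i)[:,::-1],z)[:,:2].astype(np.float32)
            (a,b),(w,h),t=cv2.minAreaRect(X)
            print(lo,"px",ce[i].round(1),st[i,4],"ctr",round(a,4),round(b,4),"sz",round(w,3),round(h,3),round(t,1),"z",z.round(4), c["image"][l==i].mean(0).round())
E
```

```text
0.128 px [401.8 155.5] 1264 ctr 0.5992 -0.2721 sz 0.225 0.057 69.3 z 0.1367 [143. 141. 142.]
0.147 px [370.  142.7] 27 ctr 0.6327 -0.1837 sz 0.017 0.017 88.4 z 0.1509 [93. 91. 94.]
0.147 px [398.6 154.3] 54 ctr 0.5992 -0.2608 sz 0.037 0.016 14.7 z 0.1501 [134. 101.  55.]
0.147 px [408.5 155.5] 16 ctr 0.5951 -0.2885 sz 0.007 0.019 61.3 z 0.1512 [192. 152.  98.]
0.147 px [436.  164.5] 28 ctr 0.5662 -0.3626 sz 0.016 0.014 86.1 z 0.1504 [90. 87. 91.]
0.18 px [404.4 140.6] 55 ctr 0.6282 -0.2748 sz 0.016 0.036 86.8 z 0.1871 [163. 159. 155.]
0.18 px [404.  158.1] 49 ctr 0.5754 -0.2696 sz 0.037 0.019 2.3 z 0.1882 [89. 84. 82.]
0.19 px [405.5 149.1] 62 ctr 0.6014 -0.2723 sz 0.027 0.025 88.4 z 0.1926 [122. 118. 119.]
0.19 px [405.4 160.3] 18 ctr 0.569 -0.2716 sz 0.012 0.011 22.7 z 0.1921 [54. 50. 47.]
0.2 px [404.8 134.5] 16 ctr 0.6364 -0.2715 sz 0.015 0.009 49.5 z 0.2047 [37. 36. 35.]
0.028 px [390.9 180.9] 824 ctr 0.5465 -0.2522 sz 0.215 0.109 69.5 z 0.0386 [192. 187. 183.]
0.042 px [374.2 167.2] 33 ctr 0.5889 -0.2043 sz 0.042 0.012 69.3 z 0.0443 [176. 169. 164.]
0.042 px [401.6 176.8] 101 ctr 0.5571 -0.2829 sz 0.116 0.017 70.5 z 0.0444 [188. 182. 177.]
0.042 px [397.3 183.7] 22 ctr 0.5378 -0.2705 sz 0.023 0.018 35.4 z 0.0434 [234. 228. 223.]
0.053 px [394.1 171.1] 84 ctr 0.5714 -0.2609 sz 0.162 0.015 65.8 z 0.0662 [147. 141. 137.]
```

```bash
cat >> h.py <<'E'
def tool(s): return Ro.from_rotvec(s["ee_rot"]).as_matrix()
def goto(xyz,a_deg,s=None):
    "print shift in tool axes and turn to get TCP to xyz with tool x at world angle a_deg"
    if s is None:
        from bench import telemetry; s=telemetry.read_state()
    R=tool(s); d=R.T@(np.array(xyz)-s["ee_pos"]); a=np.degrees(np.arctan2(R[1,0],R[0,0]))
    t=-((a_deg-a+180)%360-180)
    print("t",round(s["time_s"],2),"at",s["ee_pos"].round(4),"a",round(a,2),"tilt",np.degrees(np.arccos(-R[2,2])).round(2),"F",s["wrist_force"].round(1),"w",round(s["width"],4),"j",s["joints"].round(2))
    print("  shift",d.round(4),"turn",round(np.radians(t),4))
# press model: origin, yaw
PO=np.array([0.600,-0.272]); PY=np.radians(-20.5)
def press(x,y,z):
    c,s=np.cos(PY),np.sin(PY); return np.array([PO[0]+c*x-s*y,PO[1]+s*x+c*y,z])
E
python3 - <<'E'
from h import *
from bench import viewer
c,s=snap("wrist"); print(c["T_tool_cam"].round(3),c["fx"])
goto([0.42,-0.27,0.25],69.5)
E
```

```text
[[ 0.    -0.963 -0.268  0.069]
 [ 1.     0.     0.001  0.001]
 [-0.001 -0.268  0.963 -0.142]
 [ 0.     0.     0.     1.   ]] 316.4556716274443
t 0.15 at [ 0.1427 -0.4787  0.2306] a 16.6 tilt 0.09 F [-0.5 -0.2  0.5] w 0.0854 j [-1.28  0.24  0.    1.34  0.    1.57]
  shift [ 0.3253 -0.1208 -0.0192] turn -0.9232
```

>>> {"op": "drive_tool", "data": {"rows": [[[0,0.04,-0.015,-0.0024,-0.115],[0,0.081,-0.03,-0.005,-0.23],[0,0.122,-0.045,-0.007,-0.346],[0,0.163,-0.06,-0.01,-0.46],[0,0.203,-0.075,-0.012,-0.577],[0,0.244,-0.09,-0.014,-0.69],[0,0.285,-0.106,-0.017,-0.808],[0,0.325,-0.121,-0.019,-0.923]]]}}

```text
time_s: 1.15
ee_pos: [0.4205, -0.2688, 0.2497]
ee_rot: [-2.576, -1.795, -0.0]
wrist_force: [0.0, -0.9, 0.4]
width: 0.0857
```

```bash
python3 - <<'E'
from h import *
c,s=snap("wrist"); pickle.dump((c,s),open("/tmp/w1.pkl","wb")); save(c,"pics/w1.png")
P=cloud(c,s)
goto([0.42,-0.27,0.25],69.5)
for lo,hi in [(0.128,0.143),(.18,.19),(.19,.2),(.2,.215),(.215,.23),(.025,.0395),(.0395,.042),(.042,.047)]:
    m=(P[...,2]>lo)&(P[...,2]<hi)&(P[...,0]>.3)&(P[...,0]<.72)&(P[...,1]<-.1)&(P[...,1]>-.42)
    n,l,st,ce=cv2.connectedComponentsWithStats(m.astype(np.uint8))
    for i in range(1,n):
        if st[i,4]>40:
            q=P[l==i]; (a,b),(w,h),t=cv2.minAreaRect(q[:,:2].astype(np.float32))
            print(lo,"px",ce[i].round(0),st[i,4],"ctr",round(a,4),round(b,4),"sz",round(w,3),round(h,3),round(t,1),"z",np.median(q[:,2]).round(4),c["image"][l==i].mean(0).round())
print(proj(c,[press(-.108,0,.036),press(0,0,.137),press(.037,.015,.21)],s).round())
E
```

```text
t 1.2 at [ 0.4244 -0.266   0.2497] a 70.12 tilt 0.28 F [3.2 0.6 0.8] w 0.0856 j [-0.56  0.23  0.05  1.38  0.    1.35]
  shift [-0.0052 -0.0027 -0.0003] turn 0.0109
0.128 px [534. 116.] 15075 ctr 0.5974 -0.2854 sz 0.199 0.057 69.3 z 0.1364 [134. 133. 132.]
0.18 px [629. 114.] 527 ctr 0.6258 -0.2758 sz 0.016 0.023 87.5 z 0.1866 [181. 179. 172.]
0.18 px [555. 131.] 1209 ctr 0.5824 -0.2695 sz 0.029 0.045 76.9 z 0.1868 [74. 72. 71.]
0.19 px [597. 126.] 1602 ctr 0.6017 -0.2741 sz 0.029 0.03 85.6 z 0.1912 [107. 106. 105.]
0.19 px [543. 141.] 374 ctr 0.5687 -0.272 sz 0.014 0.014 26.5 z 0.1916 [49. 47. 46.]
0.025 px [299.   9.] 246 ctr 0.4574 -0.1048 sz 0.01 0.02 89.7 z 0.0331 [140. 134. 125.]
0.025 px [436. 101.] 4672 ctr 0.5529 -0.2558 sz 0.218 0.107 68.7 z 0.038 [161. 158. 152.]
0.025 px [380. 124.] 258 ctr 0.4993 -0.2395 sz 0.093 0.03 86.0 z 0.0383 [143. 141. 136.]
0.0395 px [431. 113.] 2894 ctr 0.545 -0.2524 sz 0.166 0.049 69.6 z 0.0401 [209. 204. 195.]
0.0395 px [459.  81.] 65 ctr 0.5889 -0.2284 sz 0.019 0.006 70.2 z 0.04 [119. 116. 111.]
0.0395 px [383. 115.] 614 ctr 0.5076 -0.2387 sz 0.088 0.025 66.5 z 0.0405 [168. 166. 159.]
0.0395 px [453. 133.] 59 ctr 0.5706 -0.2776 sz 0.018 0.005 67.8 z 0.0401 [119. 116. 111.]
0.0395 px [451. 154.] 50 ctr 0.5625 -0.2995 sz 0.018 0.005 69.7 z 0.0401 [118. 115. 110.]
0.0395 px [401. 156.] 43 ctr 0.5085 -0.2819 sz 0.007 0.012 68.8 z 0.0402 [190. 188. 181.]
0.0395 px [447. 180.] 46 ctr 0.5519 -0.327 sz 0.019 0.005 69.5 z 0.0402 [116. 113. 108.]
0.042 px [451. 112.] 941 ctr 0.5717 -0.2627 sz 0.165 0.011 69.7 z 0.0444 [173. 169. 161.]
[[377. 118.]
 [537. 121.]
 [697.  98.]]
```

View pics/w1.png

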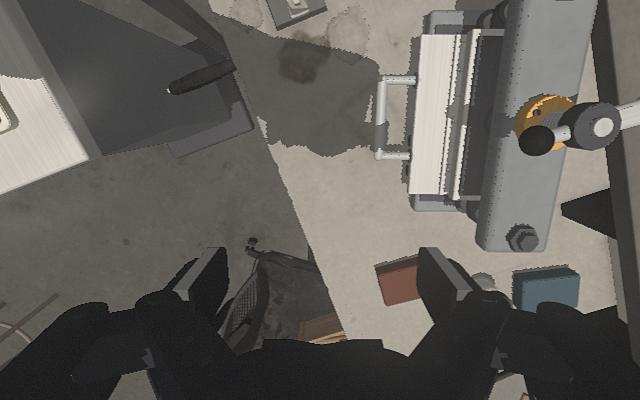

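The wrist view shows the handle bar at px (381,118), the tray's white lip at x 410–455, and the pocket's front ribs at x 455–475. The counterweight ball is at (537,141) and the screw at (600,127). The knob is out of view to the right, on the press's back side.

```bash
python3 - <<'E'
from h import *
goto(press(-.106,0,.11),69.5)
E
```

```text
t 1.2 at [ 0.4244 -0.266   0.2497] a 70.12 tilt 0.28 F [3.2 0.6 0.8] w 0.0856 j [-0.56  0.23  0.05  1.38  0.    1.35]
  shift [0.0546 0.061  0.1401] turn 0.0109
```

>>> {"op": "drive_tool", "data": {"rows": [[[165,0.02,0.02,0.046,0.01],[165,0.037,0.04,0.093,0.01],[165,0.0546,0.061,0.14,0.011],[165,0.0546,0.061,0.14,0.011],[165,0.0546,0.061,0.14,0.011]]]}}

```text
time_s: 1.82
ee_pos: [0.5005, -0.2353, 0.1107]
ee_rot: [-2.58, -1.789, -0.007]
wrist_force: [-0.2, -0.4, 0.4]
width: 0.0299
```

```bash
python3 - <<'E'
from h import *
c,s=snap("wrist"); pickle.dump((c,s),open("/tmp/w2.pkl","wb")); save(c,"pics/w2.png")
P=cloud(c,s)
goto(press(-.108,0,.11),69.5)
# bar: bright pts near expected, in press frame
Q=P.copy(); d=P[...,:2]-PO; cc,ss=np.cos(PY),np.sin(PY)
X=d[...,0]*cc+d[...,1]*ss; Y=-d[...,0]*ss+d[...,1]*cc; Z=P[...,2]
np.set_printoptions(suppress=True)
for lo,hi,nm in [(-.125,-.085,'bar'),]:
    m=(X>lo)&(X<hi)&(abs(Y)<.03)&(Z>.036)&(Z<.045); print(nm,m.sum(),X[m].min(),X[m].max(),np.median(X[m]),np.percentile(Z[m],[50,90,99]))
m=(Z>.0385)&(Z<.0445)&(X<-.05)&(X>-.072)&(abs(Y)<.12); print("tray lip X",np.percentile(X[m],[0,1,50]),"Y",np.percentile(Y[m],[0,1,99,100]))
m=(Z>.036)&(Z<.044)&(X<-.085)&(X>-.125)&(abs(Y)<.08); print("handle Y",np.percentile(Y[m],[0,1,99,100]))
E
```

```text
t 1.88 at [ 0.501  -0.2357  0.1117] a 69.45 tilt 0.31 F [-0.7  0.6 -0.8] w 0.0301 j [-0.44  0.42 -0.06  1.09  0.    1.49]
  shift [ 0.0007 -0.0025  0.0017] turn -0.0009
bar 1209 -0.11027609389690159 -0.09957660536061952 -0.10476230552739454 [0.04007338 0.04131411 0.04212579]
tray lip X [-0.071957   -0.0703434  -0.05923415] Y [-0.04701344 -0.0369176   0.08154808  0.08224166]
handle Y [-0.04625098 -0.04377154  0.04315205  0.04401882]
```

View pics/w2.png

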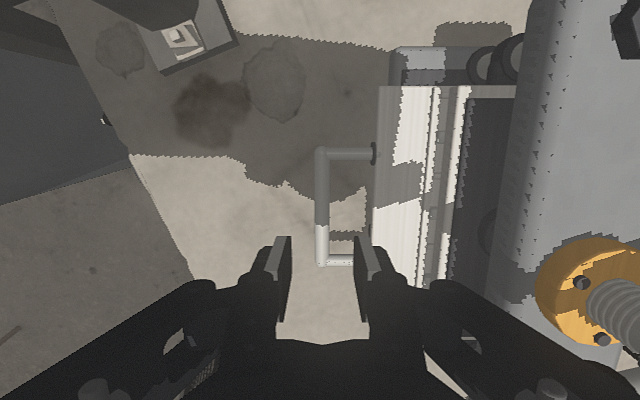

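The fingers straddle the bar, which runs at px x≈322 from y 150 to 262. The cloud puts the bar axis at press x = -0.105, so the press origin moves 3 mm. Next I descend and grip.

>>> {"op": "drive_tool", "data": {"rows": [[[165,0,0,0.035,0],[165,0,0,0.07,0],[165,0,0,0.0935,0],[165,0,0,0.0935,0],[255,0,0,0.0935,0],[255,0,0,0.0935,0],[255,0,0,0.0935,0],[255,0,0,0.0935,0]]]}}

```text
time_s: 2.88
ee_pos: [0.5, -0.2357, 0.0204]
ee_rot: [-2.583, -1.789, -0.006]
wrist_force: [-6.2, 1.9, 5.6]
width: 0.0089
```

>>> {"op": "drive_tool", "data": {"rows": [[[255,0,-0.016,0,0],[255,0,-0.032,0,0],[255,0,-0.048,0,0],[255,0,-0.064,0,0],[255,0,-0.082,0,0],[255,0,-0.1,0,0],[255,0,-0.116,0,0],[255,0,-0.124,0,0]]]}}

```text
time_s: 3.88
ee_pos: [0.3857, -0.1927, 0.0206]
ee_rot: [2.58, 1.786, 0.011]
wrist_force: [16.4, -5.2, -31.8]
width: 0.0086
```

>>> {"op": "drive_tool", "data": {"rows": [[[255,0,0,0,0],[255,0,0,0,0],[130,0,0,0,0],[130,0,0,0,0],[130,0,0,-0.04,0],[130,0,0,-0.09,0],[130,0,0,-0.15,0],[0,0,0,-0.18,0]]]}}

```text
time_s: 4.88
ee_pos: [0.3859, -0.1938, 0.2054]
ee_rot: [2.574, 1.782, 0.017]
wrist_force: [0.7, 0.2, -0.4]
width: 0.0589
```

```bash
sed -i 's/PO=np.array(\[0.600,-0.272\])/PO=np.array([0.603,-0.273])/' h.py; python3 - <<'E'
from h import *
# wrist view over pockets: tool at pocket1 with a=159.5 later; now plan
goto([0.33,-0.19,0.25],110)
E
```

```text
t 4.88 at [ 0.3859 -0.1938  0.2054] a 69.4 tilt 0.86 F [ 0.7  0.2 -0.4] w 0.0589 j [-0.47  0.11 -0.23  1.22  0.    1.46]
  shift [-0.016  -0.053  -0.0454] turn -0.7086
```

>>> {"op": "drive_tool", "data": {"rows": [[[0,0.034,-0.043,-0.022,0],[0,0.068,-0.086,-0.045,0],[0,0.115,-0.104,-0.045,0],[0,0.162,-0.121,-0.045,0],[0,0.209,-0.139,-0.045,0],[0,0.256,-0.156,-0.045,0],[0,0.305,-0.145,-0.052,0],[0,0.354,-0.134,-0.06,0]]]}}

```text
time_s: 5.88
ee_pos: [0.3846, 0.1866, 0.266]
ee_rot: [2.572, 1.783, 0.021]
wrist_force: [0.4, -0.6, 0.3]
width: 0.0855
```

```bash
python3 - <<'E'
from h import *
goto([0.44,0.27,0.28],75)
E
```

```text
t 5.88 at [0.3846 0.1866 0.266 ] a 69.47 tilt 1.01 F [ 0.4 -0.6  0.3] w 0.0855 j [ 0.46  0.07 -0.11  1.38 -0.01  2.39]
  shift [ 0.0976  0.0229 -0.0132] turn -0.0965
```

>>> {"op": "drive_tool", "data": {"rows": [[[0,0.049,0.011,-0.007,-0.05],[0,0.0976,0.023,-0.013,-0.0965],[0,0.0976,0.023,-0.013,-0.0965],[0,0.0976,0.023,-0.013,-0.0965]]]}}

```text
time_s: 6.38
ee_pos: [0.4397, 0.2696, 0.2802]
ee_rot: [2.483, 1.905, 0.019]
wrist_force: [-1.0, -0.8, 0.1]
width: 0.0853
```

```bash
cat >> h.py <<'E'
def frames(c,s,zt=0.024,box=(.35,.64,.06,.48)):
    "frames in view: rect fit on aluminium top rim, notch dir"
    P=cloud(c,s); m=(abs(P[...,2]-zt)<.007)&(P[...,0]>box[0])&(P[...,0]<box[1])&(P[...,1]>box[2])&(P[...,1]<box[3])
    m=cv2.morphologyEx(m.astype(np.uint8),cv2.MORPH_OPEN,np.ones((3,3)))
    n,l,st,ce=cv2.connectedComponentsWithStats(m); out=[]
    for i in range(1,n):
        if st[i,4]<300: continue
        uv=np.argwhere(l==i)[:,::-1]; X=onz(c,uv,zt,s)[:,:2]
        (a,b),(w,h),t=cv2.minAreaRect(X.astype(np.float32))
        if w<h: w,h,t=h,w,t+90
        if not(.05<w<.075 and .035<h<.055): continue
        t=np.radians(t); ex=np.array([np.cos(t),np.sin(t)]); ey=np.array([-ex[1],ex[0]])
        q=X-[a,b]; u=q@ex; v=q@ey
        d=[int(((u*sg>.0245)&(u*sg<.0295)&(abs(v)<.005)).sum()) for sg in (1,-1)]
        a_n=np.degrees(t)+(0 if d[0]<d[1] else 180)
        out.append(((a,b),(a_n+180)%360-180,d)); print("frame",st[i,:4],"ctr",round(a,4),round(b,4),"sz",round(w,4),round(h,4),"notch dir",round((a_n+180)%360-180,1),d)
    return out
E
python3 - <<'E'
from h import *
c,s=snap("wrist"); pickle.dump((c,s),open("/tmp/w3.pkl","wb")); save(c,"pics/w3.png")
goto([0.44,0.27,0.28],75,s)
frames(c,s)
E
```

```text
t 6.38 at [0.4397 0.2696 0.2802] a 75.0 tilt 1.0 F [-1.  -0.8  0.1] w 0.0853 j [ 0.56  0.25  0.14  1.45 -0.01  2.39]
  shift [0.0005 0.0002 0.0002] turn -0.0001
frame [318  27  38  57] ctr 0.4948 0.3879 sz 0.0602 0.0433 notch dir 75.1 [0, 32]
frame [367 213  34  45] ctr 0.5013 0.1532 sz 0.0631 0.0441 notch dir 81.0 [0, 24]
```

View pics/w3.png

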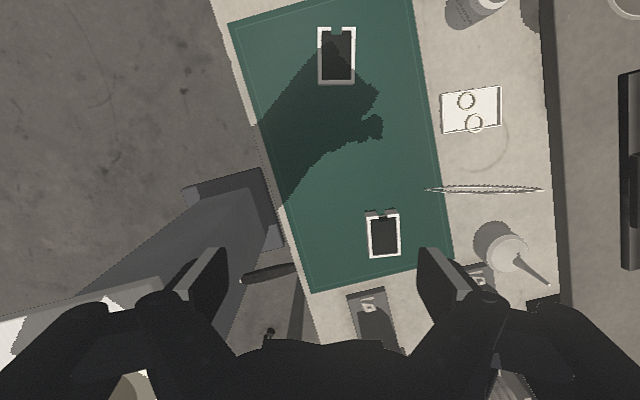

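The wrist view shows both frames with the notch at the upper (tool +x) end, at (336,30) and (382,213). The notch directions are 75.1° and 81.0°. Next I hover over the near frame.

```bash
python3 - <<'E'
from h import *
goto([0.501,0.153,0.13],81)
E
```

```text
t 6.42 at [0.4395 0.2692 0.2803] a 74.96 tilt 1.01 F [-1.   0.1  0.7] w 0.0855 j [ 0.56  0.25  0.14  1.45 -0.01  2.39]
  shift [-0.0966  0.0869  0.1516] turn -0.1054
```

>>> {"op": "drive_tool", "data": {"rows": [[[0,-0.024,0.022,0.038,-0.026],[0,-0.048,0.043,0.076,-0.053],[0,-0.072,0.065,0.114,-0.08],[0,-0.0966,0.087,0.1516,-0.1054],[0,-0.0966,0.087,0.1516,-0.1054],[0,-0.0966,0.087,0.1516,-0.1054]]]}}

```text
time_s: 7.18
ee_pos: [0.5011, 0.1526, 0.1313]
ee_rot: [2.38, 2.03, 0.021]
wrist_force: [-0.0, 0.8, 0.0]
width: 0.0852
```

```bash
python3 - <<'E'
from h import *
c,s=snap("wrist"); pickle.dump((c,s),open("/tmp/w4.pkl","wb"))
f=frames(c,s,box=(.44,.56,.08,.22))
for p,a,d in f: goto([*p,0.012],a,s)
R=tool(s); print(R.round(4))
E
```

```text
frame [291 158  55  74] ctr 0.5015 0.1524 sz 0.0617 0.0435 notch dir 81.3 [0, 68]
t 7.17 at [0.5011 0.1526 0.1313] a 80.92 tilt 1.08 F [-0.   0.8  0. ] w 0.0852 j [ 0.3   0.34 -0.13  1.08 -0.01  2.03]
  shift [-0.0003 -0.0018  0.1193] turn -0.0061
[[ 0.1577  0.9873  0.0187]
 [ 0.9875 -0.1578 -0.0014]
 [ 0.0016  0.0187 -0.9998]]
```

>>> {"op": "drive_tool", "data": {"rows": [[[0,0,-0.0015,0.04,-0.006],[0,0,-0.0015,0.08,-0.006],[0,0,-0.0015,0.11,-0.006],[0,0,-0.0015,0.1233,-0.006],[0,0,-0.0015,0.1233,-0.006],[255,0,-0.0015,0.1233,-0.006],[255,0,-0.0015,0.1233,-0.006],[255,0,-0.0015,0.1233,-0.006]]]}}

```text
time_s: 8.22
ee_pos: [0.5034, 0.1538, 0.01]
ee_rot: [2.372, 2.038, 0.026]
wrist_force: [-0.9, -0.3, 7.1]
width: 0.0427
```

```bash
python3 - <<'E'
from h import *
goto([0.33,0.10,0.25],120); goto(press(-.122,0,.25),159.5)
goto([0.33,-0.1,0.25],159.5)
print(press(-.122,.052,0),press(-.122,-.052,0))
E
```

```text
t 8.22 at [0.5034 0.1538 0.01  ] a 81.33 tilt 1.28 F [-0.9 -0.3  7.1] w 0.0427 j [ 0.3   0.48 -0.28  0.79 -0.01  2.02]
  shift [-0.0785 -0.158  -0.2438] turn -0.6749
t 8.22 at [0.5034 0.1538 0.01  ] a 81.33 tilt 1.28 F [-0.9 -0.3  7.1] w 0.0427 j [ 0.3   0.48 -0.28  0.79 -0.01  2.02]
  shift [-0.3811  0.0487 -0.2402] turn -1.3643
t 8.22 at [0.5034 0.1538 0.01  ] a 81.33 tilt 1.28 F [-0.9 -0.3  7.1] w 0.0427 j [ 0.3   0.48 -0.28  0.79 -0.01  2.02]
  shift [-0.2762 -0.1278 -0.2438] turn -1.3643
[ 0.50693678 -0.18156775  0.        ] [ 0.47051521 -0.27898165  0.        ]
```

>>> {"op": "drive_tool", "data": {"rows": [[[255,0,0,-0.06,0],[255,0,-0.03,-0.115,0],[255,-0.02,-0.07,-0.16,-0.17],[255,-0.05,-0.115,-0.205,-0.34],[255,-0.0785,-0.158,-0.2438,-0.51],[255,-0.128,-0.153,-0.2438,-0.68],[255,-0.177,-0.148,-0.2438,-0.85],[255,-0.227,-0.138,-0.2438,-1.02]]]}}

```text
time_s: 9.22
ee_pos: [0.3279, -0.032, 0.2505]
ee_rot: [1.187, 2.884, 0.014]
wrist_force: [0.7, -0.2, -2.1]
width: 0.0424
```

```bash
python3 - <<'E'
from h import *
goto(press(-.122,.0,.19),159.5); goto([0.33,-0.1,0.25],159.5)
E
```

```text
t 9.22 at [ 0.3279 -0.032   0.2505] a 135.25 tilt 1.39 F [ 0.7 -0.2 -2.1] w 0.0424 j [-0.1  -0.13 -0.34  1.33  0.    0.68]
  shift [-0.2527 -0.0287  0.0644] turn -0.4233
t 9.22 at [ 0.3279 -0.032   0.2505] a 135.25 tilt 1.39 F [ 0.7 -0.2 -2.1] w 0.0424 j [-0.1  -0.13 -0.34  1.33  0.    0.68]
  shift [-0.0494 -0.0468  0.0006] turn -0.4233
```

>>> {"op": "drive_tool", "data": {"rows": [[[255,-0.025,-0.024,0,-0.12],[255,-0.05,-0.047,0,-0.24],[255,-0.1,-0.043,0.015,-0.36],[255,-0.15,-0.038,0.03,-0.423],[255,-0.2,-0.034,0.047,-0.423],[255,-0.253,-0.029,0.064,-0.423],[255,-0.253,-0.029,0.064,-0.423],[255,-0.253,-0.029,0.064,-0.423]]]}}

```text
time_s: 10.22
ee_pos: [0.4878, -0.2304, 0.1898]
ee_rot: [0.556, 3.07, 0.008]
wrist_force: [-0.8, 0.9, -1.3]
width: 0.0425
```

```bash
python3 - <<'E'
from h import *
c,s=snap("wrist"); pickle.dump((c,s),open("/tmp/w5.pkl","wb")); save(c,"pics/w5.png")
goto(press(-.122,.052,.1),159.5,s); print(tool(s).round(4))
for k in (.052,0,-.052):
    print(proj(c,[press(-.122+a,k+b,.04) for a,b in [(-.033,-.024),(-.033,.024),(.033,.024),(.033,-.024)]],s).round().tolist())
E
```

```text
t 10.22 at [ 0.4878 -0.2304  0.1898] a 159.46 tilt 1.27 F [-0.8  0.9 -1.3] w 0.0425 j [-0.45  0.32  0.01  1.24  0.01 -0.09]
  shift [0.001  0.0517 0.0902] turn -0.0006
[[-0.9363  0.3506  0.0221]
 [ 0.3507  0.9365  0.001 ]
 [-0.0203  0.0086 -0.9998]]
[[352.0, 145.0], [404.0, 145.0], [399.0, 213.0], [350.0, 213.0]]
[[295.0, 145.0], [347.0, 145.0], [346.0, 213.0], [296.0, 213.0]]
[[238.0, 145.0], [290.0, 145.0], [292.0, 213.0], [243.0, 213.0]]
```

View pics/w5.png

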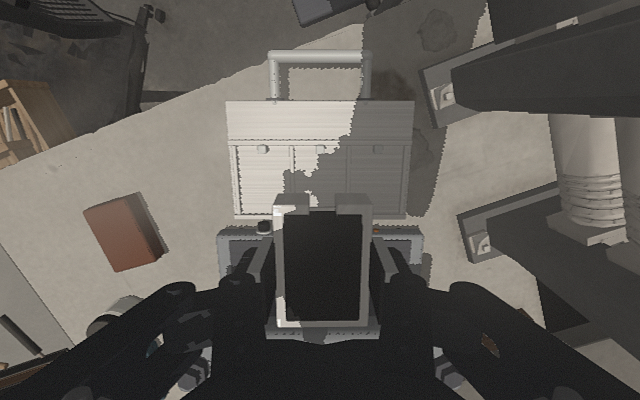

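The pulled-out tray is visible with its three studs at px (262,148), (320,148) and (376,148), and the frame in hand has its notch towards the studs. The model predicts the studs at 264, 321 and 378, about 1.5 mm off. I'll refine this from the cloud.

```bash
cat >> h.py <<'E'
def pf(P):
    d=P[...,:2]-PO; c,s=np.cos(PY),np.sin(PY); return d[...,0]*c+d[...,1]*s, -d[...,0]*s+d[...,1]*c, P[...,2]
E
python3 - <<'E'
from h import *
c,s=pickle.load(open("/tmp/w5.pkl","rb")); P=cloud(c,s); X,Y,Z=pf(P)
b=(X>-.2)&(X<-.08)&(abs(Y)<.1)
m=(b&(Z>.0465)&(Z<.053)).astype(np.uint8)
n,l,st,ce=cv2.connectedComponentsWithStats(m)
for i in range(1,n):
    if st[i,4]>5: q=l==i; print("stud",ce[i].round(1),st[i,4],"X",X[q].min().round(4),X[q].max().round(4),"Y",((Y[q].min()+Y[q].max())/2).round(4),"z",Z[q].max().round(4))
m=b&(Z>.0425)&(Z<.0465)
h,e=np.histogram(X[m&(abs(Y)>.03)],bins=np.arange(-.165,-.08,.001)); print("X",[(round(e[i]*1000),int(h[i])) for i in range(len(h)) if h[i]>15])
m2=m&(X>-.15)&(X<-.125); h,e=np.histogram(Y[m2],bins=np.arange(-.09,.09,.001)); print("Y",[(round(e[i]*1000),int(h[i])) for i in range(len(h)) if h[i]>4])
A=np.c_[X[m],Y[m]]
for lo in (-.161,):
    q=m&(X<-.15)&(X>-.165); p=np.polyfit(Y[q],X[q],1); print("front rib slope deg",np.degrees(p[0]))
print("floor z",np.median(Z[b&(Z>.037)&(Z<.042)&(X>-.15)]))
E
```

```text
stud [261.9 149. ] 79 X -0.1561 -0.1488 Y -0.0527 z 0.0501
stud [320.1 149. ] 77 X -0.156 -0.1488 Y -0.001 z 0.05
stud [378.1 149.1] 79 X -0.1559 -0.1486 Y 0.0509 z 0.0502
X [(-161, 23), (-160, 176), (-159, 144), (-158, 126), (-157, 118), (-156, 100), (-152, 16), (-90, 61), (-89, 79), (-88, 73), (-87, 69), (-86, 64), (-85, 33)]
Y [(-81, 19), (-80, 30), (-79, 29), (-78, 32), (-77, 14), (-29, 24), (-28, 28), (-27, 28), (-26, 33), (-25, 8), (23, 29), (24, 27), (25, 28), (26, 27), (74, 5), (75, 38), (76, 26), (77, 30), (78, 22)]
front rib slope deg 0.05297115271607016
floor z 0.039581759802636535
```

```bash
python3 - <<'E'
from h import *
c,s=pickle.load(open("/tmp/w5.pkl","rb")); P=cloud(c,s); T=(P-s["ee_pos"])@tool(s)
m=(abs(T[...,0])<.045)&(abs(T[...,1])<.024)&(T[...,2]>-.03)&(T[...,2]<.0)
z=np.median(T[...,2][m]); m&=abs(T[...,2]-z)<.002; m=cv2.morphologyEx(m.astype(np.uint8),cv2.MORPH_OPEN,np.ones((3,3)))>0
print("top z",z,m.sum(),"x",np.percentile(T[...,0][m],[0,.5,99.5,100]),"y",np.percentile(T[...,1][m],[0,.5,99.5,100]))
print(cv2.minAreaRect(T[m][:,:2].astype(np.float32)))
PT=press(-.1226+(-.0019),.051,.0); print(PT)
goto([PT[0],PT[1],.08],159.5,s)
E
```

```text
top z -0.013168987286941693 10253 x [-0.03487449 -0.03363015  0.02685454  0.02763028] y [-0.02308059 -0.02126102  0.02151847  0.02394109]
((-0.003615261986851692, 0.0004357602447271347), (0.047021638602018356, 0.0625033900141716), 89.97640991210938)
[ 0.50424489 -0.1816289   0.        ]
t 10.22 at [ 0.4878 -0.2304  0.1898] a 159.46 tilt 1.27 F [-0.8  0.9 -1.3] w 0.0425 j [-0.45  0.32  0.01  1.24  0.01 -0.09]
  shift [0.0039 0.0505 0.1101] turn -0.0006
```

>>> {"op": "drive_tool", "data": {"rows": [[[255,0.0045,0.025,0.03,0],[255,0.0045,0.0505,0.06,0],[255,0.0045,0.0505,0.1,0],[255,0.0045,0.0505,0.122,0],[255,0.0045,0.0505,0.122,0],[255,0.0045,0.0505,0.122,0]]]}}

```text
time_s: 11.02
ee_pos: [0.505, -0.1814, 0.0712]
ee_rot: [0.554, 3.065, 0.006]
wrist_force: [0.1, -0.8, -2.2]
width: 0.042
```

```bash
python3 - <<'E'
from h import *
c,s=snap("wrist"); pickle.dump((c,s),open("/tmp/w6.pkl","wb")); save(c,"pics/w6.png",(200,90,440,270),3.3)
PT=press(-.1251,.051,.0); goto([PT[0],PT[1],.049],159.5,s)
E
```

```text
t 11.03 at [ 0.505  -0.1814  0.0712] a 159.5 tilt 1.54 F [ 0.1 -0.8 -2.2] w 0.042 j [-0.35  0.42 -0.19  0.94  0.01  0.01]
  shift [ 0.0018 -0.0007  0.0221] turn 0.0
```

View pics/w6.png

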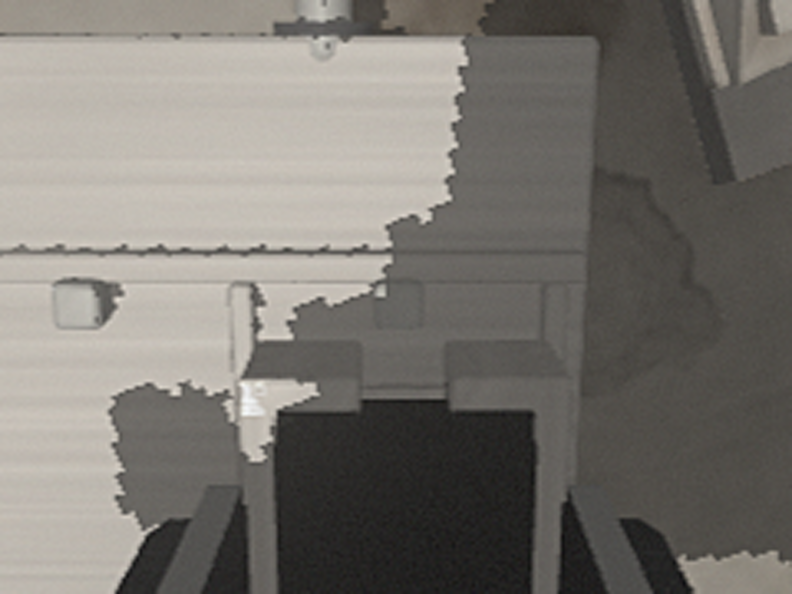

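The crop shows the notch centre at x≈403 and the stud centre at x≈399, so the frame needs about -0.5 mm in tool y, which matches the computed shift. I'll lower it.

>>> {"op": "drive_tool", "data": {"rows": [[[255,0.0012,-0.0006,0.006,0],[255,0.0015,-0.0006,0.012,0],[255,0.0018,-0.0006,0.017,0],[255,0.0018,-0.0006,0.021,0],[255,0.0018,-0.0006,0.0225,0],[255,0.0018,-0.0006,0.0225,0]]]}}

```text
time_s: 11.82
ee_pos: [0.5039, -0.1815, 0.0488]
ee_rot: [0.554, 3.065, 0.006]
wrist_force: [-2.1, 0.2, 0.5]
width: 0.0423
```

```bash
cat >> h.py <<'E'
def inhand(c,s):
    P=cloud(c,s); T=(P-s["ee_pos"])@tool(s)
    m=(abs(T[...,0])<.045)&(abs(T[...,1])<.024)&(T[...,2]>-.035)&(T[...,2]<.012)
    z=np.median(T[...,2][m]); m&=abs(T[...,2]-z)<.002
    m=cv2.morphologyEx(m.astype(np.uint8),cv2.MORPH_OPEN,np.ones((3,3)))>0
    (a,b),wh,t=cv2.minAreaRect(T[m][:,:2].astype(np.float32)); X,Y,Z=pf(P[m])
    print("frame tool xy",round(a,4),round(b,4),np.round(wh,4),round(t,1),"top z world",np.percentile(Z,[5,50,95]).round(4),"press X",np.percentile(X,[.5,99.5]).round(4),"Y",np.percentile(Y,[.5,99.5]).round(4))
E
python3 - <<'E'
from h import *
c,s=snap("wrist"); inhand(c,s); save(c,"pics/w7.png",(200,90,440,270),3.3)
PT=press(-.1251,.051,.0); goto([PT[0],PT[1],.049],159.5,s)
E
```

```text
frame tool xy -0.0034 -0.0 [0.0623 0.0479] 0.3 top z world [0.0601 0.062  0.0633] press X [-0.1524 -0.0915] Y [0.0296 0.0726]
t 11.82 at [ 0.5039 -0.1815  0.0488] a 159.5 tilt 1.54 F [-2.1  0.2  0.5] w 0.0423 j [-0.35  0.44 -0.22  0.89  0.01  0.01]
  shift [ 0.0002  0.     -0.0002] turn -0.0001
```

It went in with almost no force, and the top is at 0.062 m, so it is seated. Release.

>>> {"op": "drive_tool", "data": {"rows": [[[60,0,0,0,0],[60,0,0,0,0],[60,0,0,0,0],[60,0,0,-0.03,0],[60,0.01,0,-0.08,0],[30,0.04,-0.01,-0.13,0],[0,0.08,-0.02,-0.17,0],[0,0.13,-0.02,-0.18,0]]]}}

```text
time_s: 12.88
ee_pos: [0.3712, -0.1555, 0.2283]
ee_rot: [0.554, 3.058, 0.003]
wrist_force: [-0.5, 0.7, -0.2]
width: 0.0851
```

```bash
python3 - <<'E'
from h import *
c,s=snap("wrist"); pickle.dump((c,s),open("/tmp/w7.pkl","wb"))
P=cloud(c,s); X,Y,Z=pf(P)
m=(X>-.175)&(X<-.07)&(Y>.0)&(Y<.1)&(abs(Z-.062)<.006); print("placed frame",m.sum(),"X",np.percentile(X[m],[.5,99.5]).round(4),"Y",np.percentile(Y[m],[.5,99.5]).round(4),"z",np.percentile(Z[m],[5,50,95]).round(4))
m=(X>-.175)&(X<-.1)&(Y>-.1)&(Y<.1)&(Z>.0465)&(Z<.053); m=m.astype(np.uint8)
n,l,st,ce=cv2.connectedComponentsWithStats(m)
for i in range(1,n):
    if st[i,4]>5: q=l==i; print("stud",ce[i].round(1),st[i,4],"X",X[q].min().round(4),X[q].max().round(4),"Y",((Y[q].min()+Y[q].max())/2).round(4))
goto([0.33,0.12,0.26],110)
t,_=snap("top"); frames(t,None)
E
```

```text
placed frame 1812 X [-0.1523 -0.0912] Y [0.0302 0.0731] z [0.0592 0.0613 0.0626]
stud [248.8 262. ] 46 X -0.1564 -0.1485 Y -0.0523
stud [294.8 261.8] 44 X -0.1565 -0.148 Y -0.0003
stud [340.4 261.4] 38 X -0.1565 -0.1492 Y 0.0508
stud [347.7 265.8] 80 X -0.1528 -0.1426 Y 0.0596
stud [328.5 262.9] 38 X -0.1526 -0.151 Y 0.0377
t 12.93 at [ 0.364  -0.1524  0.2273] a 159.45 tilt 1.44 F [-8.5  3.4 -1.6] w 0.0852 j [-0.4   0.01 -0.27  1.26  0.01 -0.05]
  shift [ 0.1266  0.2434 -0.0336] turn 0.8631
```

>>> {"op": "drive_tool", "data": {"rows": [[[0,0.028,0.028,-0.016,0.14],[0,0.057,0.056,-0.033,0.28],[0,0.075,0.103,-0.034,0.42],[0,0.092,0.15,-0.034,0.57],[0,0.11,0.197,-0.034,0.72],[0,0.127,0.243,-0.034,0.87],[0,0.119,0.302,-0.038,1.02],[0,0.111,0.36,-0.043,1.17]]]}}

```text
time_s: 13.98
ee_pos: [0.3823, 0.2123, 0.2689]
ee_rot: [2.165, 2.247, 0.03]
wrist_force: [0.7, -0.4, 1.0]
width: 0.0852
```

```bash
python3 - <<'E'
from h import *
c,s=snap("wrist"); f=frames(c,s)
goto([0.494,0.387,0.13],75)
E
```

```text
t 14.03 at [0.3863 0.2189 0.2682] a 92.0 tilt 1.78 F [7.  7.7 1.6] w 0.0853 j [ 0.52  0.09 -0.08  1.37 -0.01  2.06]
  shift [0.1637 0.1091 0.1423] turn 0.2967
```

>>> {"op": "drive_tool", "data": {"rows": [[[0,0.041,0.027,0.035,0.075],[0,0.082,0.055,0.07,0.15],[0,0.123,0.082,0.105,0.22],[0,0.1637,0.109,0.14,0.2967],[0,0.1637,0.109,0.14,0.2967],[0,0.1637,0.109,0.14,0.2967]]]}}

```text
time_s: 14.78
ee_pos: [0.4936, 0.3867, 0.1313]
ee_rot: [2.479, 1.904, 0.04]
wrist_force: [0.2, 0.0, 0.6]
width: 0.0852
```

```bash
python3 - <<'E'
from h import *
c,s=snap("wrist"); save(c,"pics/w8.png"); f=frames(c,s)
for p,a,d in f: goto([*p,0.010],a,s)
print(tool(s).round(4))
E
```

```text
frame [290 156  55  74] ctr 0.4949 0.3893 sz 0.0616 0.0435 notch dir 75.5 [0, 69]
t 14.78 at [0.4936 0.3867 0.1313] a 75.06 tilt 1.68 F [0.2 0.  0.6] w 0.0852 j [ 0.67  0.53  0.16  1.18 -0.02  2.5 ]
  shift [ 0.0015 -0.0027  0.1213] turn -0.0069
[[ 0.2578  0.9658  0.0292]
 [ 0.9661 -0.258   0.0035]
 [ 0.0109  0.0273 -0.9996]]
```

>>> {"op": "drive_tool", "data": {"rows": [[[0,0.0015,-0.0027,0.04,-0.007],[0,0.0015,-0.0027,0.08,-0.007],[0,0.0015,-0.0027,0.11,-0.007],[0,0.0015,-0.0027,0.122,-0.007],[0,0.0015,-0.0027,0.122,-0.007],[255,0.0015,-0.0027,0.122,-0.007],[255,0.0015,-0.0027,0.122,-0.007],[255,0.0015,-0.0027,0.122,-0.007]]]}}

```text
time_s: 15.82
ee_pos: [0.4965, 0.3905, 0.0131]
ee_rot: [2.473, 1.913, 0.049]
wrist_force: [-1.3, -1.0, 7.0]
width: 0.0422
```

```bash
python3 - <<'E'
from h import *
c,s=snap("wrist"); inhand(c,s)
goto([0.33,0.12,0.25],120); goto([0.33,-0.1,0.25],159.5); goto(press(-.122,-.053,.19),159.5)
E
```

```text
frame tool xy -0.0018 -0.0002 [0.0468 0.0629] 88.9 top z world [0.0217 0.0233 0.0243] press X [-0.3541 -0.3082] Y [0.5513 0.6109]
t 15.88 at [0.4965 0.3905 0.0131] a 75.44 tilt 1.99 F [-1.9 -0.8  6.5] w 0.0424 j [ 0.67  0.64  0.03  0.93 -0.02  2.5 ]
  shift [-0.2999 -0.0857 -0.2444] turn -0.7777
t 15.88 at [0.4965 0.3905 0.0131] a 75.44 tilt 1.99 F [-1.9 -0.8  6.5] w 0.0424 j [ 0.67  0.64  0.03  0.93 -0.02  2.5 ]
  shift [-0.5128 -0.0303 -0.2461] turn -1.4671
t 15.88 at [0.4965 0.3905 0.0131] a 75.44 tilt 1.99 F [-1.9 -0.8  6.5] w 0.0424 j [ 0.67  0.64  0.03  0.93 -0.02  2.5 ]
  shift [-0.6526  0.1487 -0.1827] turn -1.4671
```

>>> {"op": "drive_tool", "data": {"rows": [[[255,0,0,-0.06,0],[255,-0.02,-0.005,-0.115,-0.1],[255,-0.06,-0.017,-0.155,-0.22],[255,-0.115,-0.034,-0.18,-0.36],[255,-0.17,-0.05,-0.205,-0.5],[255,-0.23,-0.066,-0.225,-0.64],[255,-0.29,-0.083,-0.244,-0.78],[255,-0.345,-0.074,-0.244,-0.92]]]}}

```text
time_s: 16.88
ee_pos: [0.3299, 0.0775, 0.2505]
ee_rot: [1.369, 2.794, 0.036]
wrist_force: [2.1, -1.2, -0.7]
width: 0.0423
```

```bash
python3 - <<'E'
from h import *
goto([0.33,-0.1,0.25],159.5); goto(press(-.1226,-.053,.19),159.5)
E
```

```text
t 16.88 at [0.3299 0.0775 0.2505] a 127.78 tilt 2.16 F [ 2.1 -1.2 -0.7] w 0.0423 j [ 0.23 -0.12 -0.34  1.32 -0.    1.14]
  shift [-0.1403 -0.1087 -0.001 ] turn -0.5536
t 16.88 at [0.3299 0.0775 0.2505] a 127.78 tilt 2.16 F [ 2.1 -1.2 -0.7] w 0.0423 j [ 0.23 -0.12 -0.34  1.32 -0.    1.14]
  shift [-0.3669 -0.1106  0.0627] turn -0.5536
```

>>> {"op": "drive_tool", "data": {"rows": [[[255,-0.035,-0.027,0,-0.1],[255,-0.07,-0.054,0,-0.2],[255,-0.105,-0.081,0,-0.3],[255,-0.14,-0.109,0,-0.4],[255,-0.197,-0.109,0.016,-0.5],[255,-0.254,-0.11,0.031,-0.5536],[255,-0.31,-0.11,0.047,-0.5536],[255,-0.367,-0.1106,0.0627,-0.5536]]]}}

```text
time_s: 17.88
ee_pos: [0.4704, -0.2813, 0.1893]
ee_rot: [0.553, 3.057, 0.023]
wrist_force: [-0.1, -0.9, -2.0]
width: 0.0421
```

>>> {"op": "drive_tool", "data": {"rows": [[[255,0,0,0,0],[255,0,0,0,0]]]}}

```text
time_s: 18.12
ee_pos: [0.4696, -0.2809, 0.1884]
ee_rot: [0.554, 3.06, 0.024]
wrist_force: [-0.1, 0.4, -1.5]
width: 0.0424
```

```bash
cat >> h.py <<'E'
def tray(c,s):
    P=cloud(c,s); X,Y,Z=pf(P); b=(X>-.2)&(X<-.07)&(abs(Y)<.1)
    m=(b&(Z>.0465)&(Z<.053)).astype(np.uint8); n,l,st,ce=cv2.connectedComponentsWithStats(m)
    for i in range(1,n):
        if st[i,4]>12: q=l==i; print("stud",ce[i].round(1),st[i,4],"X",X[q].min().round(4),X[q].max().round(4),"Y",((Y[q].min()+Y[q].max())/2).round(4))
    m=b&(Z>.0425)&(Z<.0465)&(X>-.15)&(X<-.125); h,e=np.histogram(Y[m],bins=np.arange(-.09,.09,.001)); print("rib Y",[(round(e[i]*1000),int(h[i])) for i in range(len(h)) if h[i]>4])
E
python3 - <<'E'
from h import *
c,s=snap("wrist"); pickle.dump((c,s),open("/tmp/w9.pkl","wb")); inhand(c,s); tray(c,s)
PT=press(-.1226,-.053,0); goto([*PT[:2],.08],159.5,s); print(tool(s).round(4))
E
```

```text
frame tool xy -0.0036 -0.0008 [0.0622 0.0475] 2.5 top z world [0.1967 0.1986 0.2001] press X [-0.1495 -0.0891] Y [-0.0756 -0.033 ]
stud [320.  147.2] 78 X -0.1562 -0.149 Y -0.0529
stud [378.2 147. ] 77 X -0.1561 -0.1489 Y -0.0011
stud [436.7 146.7] 70 X -0.156 -0.1488 Y 0.0508
stud [446. 152.] 61 X -0.1521 -0.1432 Y 0.0607
stud [411.5 177.3] 164 X -0.1522 -0.0912 Y 0.0363
rib Y [(-81, 21), (-80, 32), (-79, 34), (-78, 27), (-29, 31), (-28, 27), (-27, 27), (-26, 26), (23, 41), (24, 28), (25, 32), (26, 20), (29, 37), (57, 14)]
t 18.12 at [ 0.4696 -0.2809  0.1884] a 159.46 tilt 2.04 F [-0.1  0.4 -1.5] w 0.0424 j [-0.55  0.34  0.02  1.23  0.03 -0.2 ]
  shift [ 0.0035 -0.0012  0.1083] turn -0.0007
[[-0.9361  0.3502  0.0343]
 [ 0.3507  0.9364  0.0098]
 [-0.0286  0.0212 -0.9994]]
```

```bash
python3 - <<'E'
from h import *
for f in ("w5","w9"):
    c,s=pickle.load(open(f"/tmp/{f}.pkl","rb")); P=cloud(c,s); T=(P-s["ee_pos"])@tool(s)
    m=(abs(T[...,0]+.003)<.029)&(abs(T[...,1])<.0205)&(T[...,2]>-.035)&(T[...,2]<.012)&(c["image"].max(-1)<60)
    m=cv2.morphologyEx(m.astype(np.uint8),cv2.MORPH_OPEN,np.ones((5,5)))>0
    print(f,cv2.minAreaRect(T[m][:,:2].astype(np.float32)))
    q=T[m]; x=q[:,0]; 
    for sg in (1,-1):   # long edges of the rubber
        bx=np.arange(-.022,.012,.002); e=[(sg*np.percentile(sg*q[(abs(x-b)<.001),1],99)) for b in bx]; print(sg,np.degrees(np.polyfit(bx,e,1)[0]))
PT=press(-.1251,-.053,0); goto([*PT[:2],.073],159.5,s)
E
```

```text
w5 ((-0.0034084059298038483, 6.027333438396454e-05), (0.05351032316684723, 0.034806028008461), 0.20585547387599945)
1 -0.08983231580847151
-1 0.374215627450093
w9 ((-0.003043234348297119, 0.00016370415687561035), (0.0349334180355072, 0.0532674677670002), 89.8603515625)
1 0.08788398812153282
-1 0.02221554101051934
t 18.12 at [ 0.4696 -0.2809  0.1884] a 159.46 tilt 2.04 F [-0.1  0.4 -1.5] w 0.0424 j [-0.55  0.34  0.02  1.23  0.03 -0.2 ]
  shift [ 0.0062 -0.0013  0.1152] turn -0.0007
```

>>> {"op": "drive_tool", "data": {"rows": [[[255,0.0055,-0.0013,0.03,0],[255,0.0055,-0.0013,0.07,0],[255,0.006,-0.0013,0.1,0],[255,0.006,-0.0013,0.115,0],[255,0.006,-0.0013,0.115,0],[255,0.006,-0.0013,0.115,0]]]}}

```text
time_s: 18.92
ee_pos: [0.4688, -0.2791, 0.076]
ee_rot: [0.552, 3.056, 0.022]
wrist_force: [-0.5, -0.0, -2.0]
width: 0.0426
```

```bash
python3 - <<'E'
from h import *
c,s=snap("wrist"); inhand(c,s); save(c,"pics/w10.png",(200,90,440,270),3.3)
PT=press(-.1251,-.053,.0); goto([*PT[:2],.051],159.5,s)
E
```

```text
frame tool xy -0.0035 -0.0004 [0.0619 0.047 ] 2.1 top z world [0.0843 0.0863 0.0879] press X [-0.1509 -0.0907] Y [-0.0742 -0.0318]
t 18.93 at [ 0.4688 -0.2791  0.076 ] a 159.51 tilt 2.24 F [-0.5 -0.  -2. ] w 0.0426 j [-0.55  0.42 -0.16  0.96  0.03 -0.19]
  shift [ 0.0023 -0.0008  0.0249] turn 0.0003
```

View pics/w10.png

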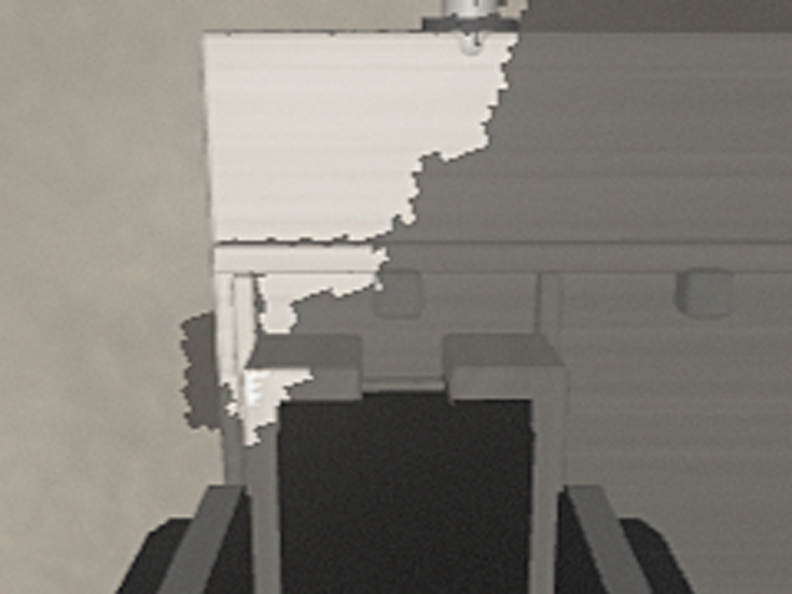

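The geometry matches the first placing: notch centre at x≈402, stud at x≈397. I'll lower it with the computed shift.

>>> {"op": "drive_tool", "data": {"rows": [[[255,0.0014,-0.0009,0.007,0],[255,0.0018,-0.0009,0.014,0],[255,0.0023,-0.0009,0.02,0],[255,0.0023,-0.0009,0.024,0],[255,0.0023,-0.0009,0.0252,0],[255,0.0023,-0.0009,0.0252,0]]]}}

```text
time_s: 19.73
ee_pos: [0.4677, -0.2792, 0.0519]
ee_rot: [0.551, 3.054, 0.021]
wrist_force: [-1.9, 0.9, 6.6]
width: 0.0423
```

```bash
python3 - <<'E'
from h import *
c,s=snap("wrist"); inhand(c,s)
PT=press(-.1251,-.053,.0); goto([*PT[:2],.051],159.5,s)
E
```

```text
frame tool xy -0.003 0.0004 [0.0452 0.0625] 89.5 top z world [0.06   0.0621 0.0634] press X [-0.1525 -0.0915] Y [-0.0746 -0.0319]
t 19.73 at [ 0.4677 -0.2792  0.0519] a 159.51 tilt 2.31 F [-1.9  0.9  6.6] w 0.0423 j [-0.55  0.45 -0.19  0.9   0.03 -0.2 ]
  shift [0.0006 0.0002 0.0009] turn 0.0002
```

Seated: top at 0.062 m, in contact at 6.6 N. Release, rise, and check both frames.

>>> {"op": "drive_tool", "data": {"rows": [[[60,0,0,0,0],[60,0,0,0,0],[60,0,0,0,0],[60,0,0,-0.03,0],[60,0.02,0.01,-0.08,0],[30,0.05,0.03,-0.13,0],[0,0.06,0.04,-0.18,0],[0,0.06,0.05,-0.23,0]]]}}

```text
time_s: 20.78
ee_pos: [0.419, -0.2122, 0.2824]
ee_rot: [0.552, 3.054, 0.021]
wrist_force: [0.8, -0.2, 0.2]
width: 0.0853
```

>>> {"op": "drive_tool", "data": {"rows": [[[0,0,0,0,0],[0,0,0,0,0]]]}}

```text
time_s: 21.02
ee_pos: [0.4188, -0.2121, 0.2821]
ee_rot: [0.551, 3.054, 0.021]
wrist_force: [0.4, 1.0, -1.0]
width: 0.0853
```

```bash
python3 - <<'E'
from h import *
c,s=snap("wrist"); pickle.dump((c,s),open("/tmp/w11.pkl","wb")); save(c,"pics/w11.png")
P=cloud(c,s); X,Y,Z=pf(P)
for y in (.051,-.053):
    m=(X>-.175)&(X<-.07)&(abs(Y-y)<.03)&(abs(Z-.062)<.005); print("frame",m.sum(),"X",np.percentile(X[m],[.5,99.5]).round(4),"Y",np.percentile(Y[m],[.5,99.5]).round(4),"z",np.percentile(Z[m],[5,50,95]).round(4))
tray(c,s)
for lo,hi in [(.188,.205),(.205,.218),(.218,.24)]:
    m=(Z>lo)&(Z<hi)&(abs(X)<.07)&(abs(Y)<.07); print(lo,m.sum(), X[m].mean(),Y[m].mean(), Z[m].max() if m.any() else 0)
goto(press(0,0,.30),159.5,s)
E
```

```text
frame 1623 X [-0.1512 -0.0899] Y [0.0295 0.0731] z [0.0592 0.0612 0.0627]
frame 1635 X [-0.1519 -0.0908] Y [-0.0745 -0.031 ] z [0.0592 0.0612 0.0627]
stud [281.4 193.6] 35 X -0.1553 -0.1488 Y -0.0526
stud [323.5 193.6] 34 X -0.1551 -0.1486 Y -0.0009
stud [365.5 193.5] 36 X -0.1553 -0.1483 Y 0.0511
stud [270.3 194.4] 21 X -0.1521 -0.1501 Y -0.0666
stud [292.9 194.2] 17 X -0.1521 -0.1508 Y -0.0385
stud [351.7 198.8] 42 X -0.1514 -0.1277 Y 0.0372
stud [371.8 197.5] 33 X -0.1514 -0.1423 Y 0.0606
stud [280.9 200.6] 14 X -0.1434 -0.1429 Y -0.0536
rib Y [(-81, 9), (-80, 14), (-79, 16), (-78, 10), (-28, 16), (-27, 18), (-26, 18), (23, 19), (24, 8), (25, 12), (26, 18), (57, 7), (77, 17), (78, 10)]
0.188 0 nan nan 0
0.205 0 nan nan 0
0.218 0 nan nan 0
t 21.02 at [ 0.4188 -0.2121  0.2821] a 159.51 tilt 2.32 F [ 0.4  1.  -1. ] w 0.0853 j [-0.48  0.14  0.01  1.41  0.02 -0.13]
  shift [-0.1943  0.0077 -0.011 ] turn 0.0002<stdin>:8: RuntimeWarning: Mean of empty slice.
  ret = ret.dtype.type(ret / rcount)
```

View pics/w11.png

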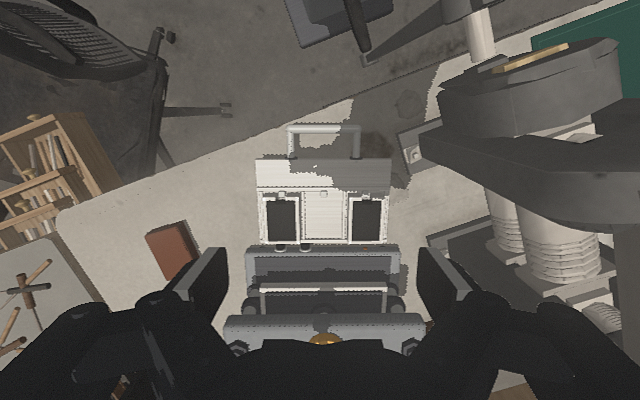

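Both frames are seated, at px (282,217) and (368,217). In the press frame their centres are (-0.121, 0.051) and (-0.121, -0.053), with tops at about 0.061. Next is the crank: I locate the knob from the top image's ray, then check it from above.

```bash
python3 - <<'E'
from h import *
c=pickle.load(open("/tmp/top0.pkl","rb"))
k=onz(c,[[406.5,133]],.222)[0]; print("knob est",k, "screw",onz(c,[[405.4,149]],.193), "model",PO)
X,Y,Z=pf(k); print(X,Y,np.hypot(X,Y),np.degrees(np.arctan2(Y,X)))
goto([k[0]-.01,k[1],.295],159.5)
E
```

```text
knob est [ 0.63456003 -0.27331269  0.222     ] screw [[ 0.59987158 -0.27327101  0.193     ]] model [ 0.603 -0.273]
0.02967090921246803 0.010759664469117351 0.03156157842983311 19.93233894491127
t 21.07 at [ 0.4184 -0.212   0.2812] a 159.5 tilt 2.22 F [-0.4 -0.5 -0.5] w 0.0855 j [-0.48  0.14  0.01  1.41  0.02 -0.13]
  shift [-0.2149  0.0149 -0.0064] turn 0.0001
```

>>> {"op": "drive_tool", "data": {"rows": [[[120,-0.05,0.004,-0.008,0],[120,-0.1,0.007,-0.008,0],[120,-0.15,0.01,-0.008,0],[120,-0.19,0.013,-0.008,0],[120,-0.215,0.015,-0.007,0],[120,-0.215,0.015,-0.007,0],[120,-0.215,0.015,-0.007,0]]]}}

```text
time_s: 21.95
ee_pos: [0.6237, -0.2732, 0.2938]
ee_rot: [0.553, 3.059, 0.023]
wrist_force: [-1.0, -0.1, -0.1]
width: 0.0457
```

```bash
python3 - <<'E'
from h import *
c,s=snap("wrist"); pickle.dump((c,s),open("/tmp/w12.pkl","wb")); save(c,"pics/w12.png")
P=cloud(c,s); X,Y,Z=pf(P)
for lo,hi in [(.18,.191),(.191,.2),(.2,.212),(.212,.24)]:
    m=((Z>lo)&(Z<hi)&(abs(X)<.07)&(abs(Y)<.07)).astype(np.uint8); n,l,st,ce=cv2.connectedComponentsWithStats(m)
    for i in range(1,n):
        if st[i,4]>60: q=l==i; print(lo,ce[i].round(),st[i,4],"X",np.percentile(X[q],[1,50,99]).round(4),"Y",np.percentile(Y[q],[1,50,99]).round(4),"z",np.percentile(Z[q],[50,99]).round(4),c["image"][q].mean(0).round())
goto(press(0,0,.30),159.5,s); print(tool(s).round(3))
E
```

```text
0.18 [309. 164.] 1618 X [-0.0399 -0.003   0.0353] Y [-0.0203 -0.0012  0.0199] z [0.1882 0.191 ] [90. 88. 86.]
0.191 [293. 127.] 175 X [-0.0365 -0.0314 -0.0254] Y [-0.0178 -0.0125 -0.0071] z [0.192  0.1935] [55. 53. 52.]
0.191 [313. 155.] 63 X [-0.014  -0.0103 -0.0063] Y [-0.0062  0.0022  0.0079] z [0.1914 0.1923] [93. 92. 92.]
0.191 [307. 171.] 334 X [-0.0061  0.0015  0.0119] Y [-0.0127 -0.0018  0.0074] z [0.1939 0.1961] [132. 130. 126.]
0.2 [325. 211.] 111 X [0.0285 0.0297 0.0352] Y [0.0035 0.0113 0.0202] z [0.2062 0.2119] [47. 45. 42.]
0.212 [326. 224.] 461 X [0.0288 0.0346 0.0439] Y [0.0035 0.0116 0.0203] z [0.2217 0.2243] [49. 47. 45.]
t 21.95 at [ 0.6237 -0.2732  0.2938] a 159.48 tilt 2.06 F [-1.  -0.1 -0.1] w 0.0457 j [-0.42  0.61  0.72  1.66  0.02 -0.06]
  shift [ 0.0193 -0.007  -0.0069] turn -0.0003
[[-0.936  0.35   0.035]
 [ 0.35   0.937  0.009]
 [-0.029  0.021 -0.999]]
```

View pics/w12.png

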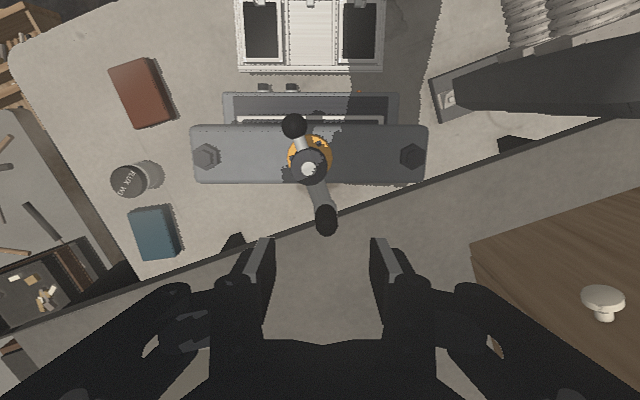

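The knob is at px (326,222), top at z≈0.223. The hub is at (308,168) and the counterweight ball at (294,126). The knob sits at press (0.037, 0.012), about 19.5° from +x, so the crank reads about -0.34 rad and the platen is about 18.3 mm above the floors.

```bash
cat >> h.py <<'E'
def circ(dirn,n=8,step=22.5,c0=(0.0,-.001),rr=.040,z=None,zc=0.0):
    "rows for the knob circle from the present TCP; dirn +1 = ccw (up)"
    from bench import telemetry; s=telemetry.read_state(); R=tool(s)
    X,Y,Z=pf(s["ee_pos"]); f=np.arctan2(Y-c0[1],X-c0[0]); print("t",s["time_s"],"phi",np.degrees(f).round(1),"r",np.hypot(X-c0[0],Y-c0[1]).round(4),"z",Z.round(4),"F",s["wrist_force"].round(1),"w",s["width"].round(4),"j",s["joints"].round(2),"tilt",np.degrees(np.arccos(-R[2,2])).round(2))
    for k in range(1,n+1):
        g=f+dirn*np.radians(step*k); w=press(c0[0]+rr*np.cos(g),c0[1]+rr*np.sin(g),Z+zc+dirn*.006*step*k/360)
        print(np.round(R.T@(w-s["ee_pos"]),4).tolist())
E
python3 - <<'E'
from h import *
goto(press(.037,.012,.25),159.5); goto(press(.037,.012,.199),159.5)
E
```

```text
t 22.0 at [ 0.6236 -0.2732  0.2948] a 159.48 tilt 2.12 F [-0.5 -0.6  0.3] w 0.0454 j [-0.42  0.61  0.72  1.66  0.02 -0.06]
  shift [-0.0162  0.004   0.0454] turn -0.0004
t 22.0 at [ 0.6236 -0.2732  0.2948] a 159.48 tilt 2.12 F [-0.5 -0.6  0.3] w 0.0454 j [-0.42  0.61  0.72  1.66  0.02 -0.06]
  shift [-0.0147  0.003   0.0964] turn -0.0004
```

>>> {"op": "drive_tool", "data": {"rows": [[[120,-0.0162,0.004,0.03,0],[120,-0.0155,0.0035,0.06,0],[120,-0.0147,0.003,0.085,0],[120,-0.0147,0.003,0.0964,0],[120,-0.0147,0.003,0.0964,0],[255,-0.0147,0.003,0.0964,0],[255,-0.0147,0.003,0.0964,0],[255,-0.0147,0.003,0.0964,0]]]}}

```text
time_s: 23.0
ee_pos: [0.6426, -0.2752, 0.201]
ee_rot: [0.553, 3.055, 0.021]
wrist_force: [-1.5, -0.5, 4.7]
width: 0.0158
```

```bash
python3 - <<'E'
from h import *
circ(1)
E
```

```text
Traceback (most recent call last):
  File "h.py", line 73, in circ
    X,Y,Z=pf(s["ee_pos"]); f=np.arctan2(Y-c0[1],X-c0[0]); print("t",s["time_s"],"phi",np.degrees(f).round(1),"r",np.hypot(X-c0[0],Y-c0[1]).round(4),"z",Z.round(4),"F",s["wrist_force"].round(1),"w",s["width"].round(4),"j",s["joints"].round(2),"tilt",np.degrees(np.arccos(-R[2,2])).round(2))
                                                                                                                                                                                                     ^^^^^^^^^^^^^^^^
AttributeError: 'float' object has no attribute 'round'
```

```bash
sed -i 's/s\["width"\].round(4)/round(float(s["width"]),4)/' h.py; python3 - <<'E'
from h import *
circ(1)
E
```

```text
t 23.0 phi 18.7 r 0.04 z 0.201 F [-1.5 -0.5  4.7] w 0.0158 j [-0.41  0.64  0.54  1.44  0.02 -0.06] tilt 2.27
[0.0078, 0.0135, -0.0004]
[0.0201, 0.023, -0.001]
[0.0352, 0.0271, -0.0018]
[0.0506, 0.0251, -0.0027]
[0.0641, 0.0173, -0.0037]
[0.0736, 0.0049, -0.0047]
[0.0776, -0.0101, -0.0055]
[0.0756, -0.0256, -0.0061]
```

>>> {"op": "drive_tool", "data": {"rows": [[[255,0.0078,0.0135,-0.0004,0],[255,0.0201,0.023,-0.001,0],[255,0.0352,0.0271,-0.0018,0],[255,0.0506,0.0251,-0.0027,0],[255,0.0641,0.0173,-0.0037,0],[255,0.0736,0.0049,-0.0047,0],[255,0.0776,-0.0101,-0.0055,0],[255,0.0756,-0.0256,-0.0061,0]]]}}

```text
time_s: 24.0
ee_pos: [0.5628, -0.2692, 0.204]
ee_rot: [0.548, 3.056, 0.032]
wrist_force: [2.2, 8.7, 0.5]
width: 0.0161
```

```bash
python3 - <<'E'
from h import *
circ(1)
E
```

```text
t 24.0 phi -166.3 r 0.0401 z 0.204 F [2.2 8.7 0.5] w 0.0161 j [-0.46  0.48  0.28  1.34  0.03 -0.11] tilt 2.39
[-0.0067, -0.0141, -0.0005]
[-0.0182, -0.0247, -0.0008]
[-0.0328, -0.0301, -0.0009]
[-0.0484, -0.0295, -0.0007]
[-0.0626, -0.023, -0.0005]
[-0.0732, -0.0115, -0.0002]
[-0.0786, 0.0031, -0.0]
[-0.078, 0.0187, 0.0]
```

>>> {"op": "drive_tool", "data": {"rows": [[[255,-0.0067,-0.0141,-0.0005,0],[255,-0.0182,-0.0247,-0.0008,0],[255,-0.0328,-0.0301,-0.0009,0],[255,-0.0484,-0.0295,-0.0007,0],[255,-0.0626,-0.023,-0.0005,0],[255,-0.0732,-0.0115,-0.0002,0],[255,-0.0786,0.0031,0,0],[255,-0.078,0.0187,0,0]]]}}

```text
time_s: 25.0
ee_pos: [0.6417, -0.2827, 0.2069]
ee_rot: [0.553, 3.056, 0.02]
wrist_force: [-2.5, -7.5, 0.3]
width: 0.016
```

```bash
python3 - <<'E'
from h import *
circ(1,5)
E
```

```text
t 25.0 phi 7.9 r 0.04 z 0.2069 F [-2.5 -7.5  0.3] w 0.016 j [-0.42  0.65  0.57  1.46  0.02 -0.07] tilt 2.21
[0.0051, 0.0147, -0.0003]
[0.0155, 0.0264, -0.0008]
[0.0295, 0.0332, -0.0015]
[0.0451, 0.0342, -0.0023]
[0.0598, 0.029, -0.0033]
```

>>> {"op": "drive_tool", "data": {"rows": [[[255,0.0051,0.0147,-0.0003,0],[255,0.0155,0.0264,-0.0008,0],[255,0.0295,0.0332,-0.0015,0],[255,0.0451,0.0342,-0.0023,0],[255,0.0598,0.029,-0.0033,0],[255,0.0598,0.029,-0.0033,0],[130,0.0598,0.029,-0.0033,0],[130,0.0598,0.029,-0.0033,0]]]}}

```text
time_s: 26.0
ee_pos: [0.5956, -0.2344, 0.2087]
ee_rot: [0.553, 3.057, 0.021]
wrist_force: [-0.7, 0.1, 1.4]
width: 0.042
```

```bash
python3 - <<'E'
from h import *
circ(1,1)
goto(press(-.16,0,.29),110); goto(press(-.230,-.001,.13),69.5)
E
```

```text
t 26.0 phi 120.5 r 0.0401 z 0.2087 F [-0.7  0.1  1.4] w 0.042 j [-0.38  0.51  0.34  1.37  0.02 -0.03] tilt 2.16
[0.0115, -0.0105, -0.001]
t 26.0 at [ 0.5956 -0.2344  0.2087] a 159.46 tilt 2.16 F [-0.7  0.1  1.4] w 0.042 j [-0.38  0.51  0.34  1.37  0.02 -0.03]
  shift [ 0.1369 -0.032  -0.0864] turn 0.8633
t 26.0 at [ 0.5956 -0.2344  0.2087] a 159.46 tilt 2.16 F [-0.7  0.1  1.4] w 0.042 j [-0.38  0.51  0.34  1.37  0.02 -0.03]
  shift [ 0.212  -0.0361  0.0712] turn 1.5701
```

>>> {"op": "drive_tool", "data": {"rows": [[[130,0,0,-0.045,0],[130,0.02,-0.005,-0.086,0.17],[130,0.07,-0.02,-0.086,0.35],[130,0.125,-0.032,-0.086,0.53],[130,0.17,-0.034,-0.06,0.71],[130,0.205,-0.036,-0.03,0.89],[165,0.212,-0.036,0,1.07],[165,0.212,-0.036,0.03,1.25]]]}}

```text
time_s: 27.0
ee_pos: [0.3851, -0.1933, 0.1709]
ee_rot: [2.254, 2.157, 0.05]
wrist_force: [-0.1, -0.5, 0.1]
width: 0.0301
```

```bash
python3 - <<'E'
from h import *
goto(press(-.2306,-.001,.11),69.5)
E
```

```text
t 27.0 at [ 0.3851 -0.1933  0.1709] a 87.51 tilt 2.2 F [-0.1 -0.5  0.1] w 0.0301 j [-0.48  0.12 -0.31  1.11  0.02  1.13]
  shift [-0.0003 -0.0007  0.061 ] turn 0.3143
```

>>> {"op": "drive_tool", "data": {"rows": [[[165,0,-0.001,0.03,0.16],[165,0,-0.001,0.06,0.3143],[165,0,-0.001,0.06,0.3143],[165,0,-0.001,0.06,0.3143]]]}}

```text
time_s: 27.5
ee_pos: [0.3871, -0.1932, 0.112]
ee_rot: [2.565, 1.783, 0.055]
wrist_force: [0.3, -0.8, 1.5]
width: 0.0305
```

```bash
python3 - <<'E'
from h import *
c,s=snap("wrist"); P=cloud(c,s); X,Y,Z=pf(P)
m=(X>-.25)&(X<-.21)&(abs(Y)<.03)&(Z>.036)&(Z<.045); print("bar",m.sum(),np.percentile(X[m],[1,50,99]))
goto(press(-.2306,-.001,.02),69.5,s)
E
```

```text
bar 1209 [-0.23443365 -0.22936756 -0.22418739]
t 27.5 at [ 0.3871 -0.1932  0.112 ] a 69.64 tilt 2.26 F [ 0.3 -0.8  1.5] w 0.0305 j [-0.48  0.18 -0.4   0.95  0.02  1.45]
  shift [-0.0019 -0.0035  0.0919] turn 0.0025
```

>>> {"op": "drive_tool", "data": {"rows": [[[165,-0.001,-0.0022,0.035,0],[165,-0.002,-0.0022,0.07,0],[165,-0.002,-0.0022,0.093,0],[165,-0.002,-0.0022,0.093,0],[255,-0.002,-0.0022,0.093,0],[255,-0.002,-0.0022,0.093,0],[255,-0.002,-0.0022,0.093,0],[255,-0.002,-0.0022,0.093,0]]]}}

```text
time_s: 28.55
ee_pos: [0.3891, -0.1944, 0.0207]
ee_rot: [2.563, 1.781, 0.058]
wrist_force: [-1.9, 0.5, 6.9]
width: 0.0086
```

```bash
python3 - <<'E'
from h import *
goto(press(-.1065,-.001,.021),69.5)
E
```

```text
t 28.55 at [ 0.3891 -0.1944  0.0207] a 69.62 tilt 2.41 F [-1.9  0.5  6.9] w 0.0086 j [-0.48  0.31 -0.52  0.7   0.02  1.45]
  shift [1.000e-04 1.213e-01 4.200e-03] turn 0.002
```

>>> {"op": "drive_tool", "data": {"rows": [[[255,0,0.012,0.0004,0.001],[255,0,0.029,0.001,0.002],[255,0,0.046,0.0016,0.002],[255,0,0.063,0.0022,0.002],[255,0,0.08,0.0028,0.002],[255,0,0.097,0.0034,0.002],[255,0,0.111,0.0039,0.002],[255,0,0.119,0.0042,0.002]]]}}

```text
time_s: 29.55
ee_pos: [0.5005, -0.2363, 0.0208]
ee_rot: [2.565, 1.779, 0.055]
wrist_force: [-9.1, 1.6, 4.7]
width: 0.0088
```

```bash
python3 - <<'E'
from h import *
goto(press(-.1065,-.001,.021),69.5)
E
```

```text
t 29.55 at [ 0.5005 -0.2363  0.0208] a 69.49 tilt 2.32 F [-9.1  1.6  4.7] w 0.0088 j [-0.45  0.5  -0.21  0.83  0.02  1.48]
  shift [ 0.0006  0.0024 -0.0001] turn -0.0002
```

>>> {"op": "drive_tool", "data": {"rows": [[[255,0,0.002,0,0],[255,0,0.004,0,0],[255,0,0.005,0,0],[255,0,0.006,0,0]]]}}

```text
time_s: 30.05
ee_pos: [0.5003, -0.2363, 0.0206]
ee_rot: [2.573, 1.783, 0.045]
wrist_force: [-16.1, 5.3, 13.4]
width: 0.0091
```

```bash
python3 - <<'E'
from h import *
goto(press(-.1065,-.001,.021),69.5)
E
```

```text
t 30.05 at [ 0.5003 -0.2363  0.0206] a 69.45 tilt 1.76 F [-16.1   5.3  13.4] w 0.0091 j [-0.45  0.51 -0.19  0.85  0.02  1.48]
  shift [ 0.0006  0.0026 -0.0003] turn -0.0008
```

>>> {"op": "drive_tool", "data": {"rows": [[[165,0,0,0,0],[165,0,0,0,0],[165,0,0,0,0],[165,0,0,-0.03,0],[165,0,0,-0.08,0],[165,0,-0.01,-0.14,0],[120,0,-0.02,-0.2,0],[120,0,-0.02,-0.26,0]]]}}

```text
time_s: 31.05
ee_pos: [0.4737, -0.2311, 0.2825]
ee_rot: [2.572, 1.783, 0.047]
wrist_force: [1.7, -0.7, -0.6]
width: 0.0452
```

>>> {"op": "drive_tool", "data": {"rows": [[[120,0,0,0,0],[120,0,0,0,0]]]}}

```text
time_s: 31.3
ee_pos: [0.474, -0.2312, 0.2826]
ee_rot: [2.571, 1.782, 0.048]
wrist_force: [-0.7, -0.1, -1.0]
width: 0.045
```

```bash
python3 - <<'E'
from h import *
c,s=snap("wrist"); pickle.dump((c,s),open("/tmp/w13.pkl","wb")); P=cloud(c,s); X,Y,Z=pf(P); save(c,"pics/w13.png")
m=(X>-.14)&(X<-.085)&(abs(Y)<.03)&(Z>.036)&(Z<.045); print("bar",m.sum(),np.percentile(X[m],[1,50,99]))
m=(Z>.216)&(Z<.24)&(abs(X)<.07)&(abs(Y)<.07); print("knob",m.sum(),np.percentile(X[m],[1,50,99]) if m.any() else 0,np.percentile(Y[m],[1,50,99]) if m.any() else 0, np.median(Z[m]) if m.any() else 0)
goto([0.5956,-0.2344,0.26],69.5,s); goto([0.5956,-0.2344,0.2087],69.5,s)
E
```

```text
bar 421 [-0.11261898 -0.10781562 -0.1024301 ]
knob 759 [-0.02865866 -0.02367228 -0.01364825] [0.02571874 0.03411124 0.04183567] 0.22884243707376992
t 31.3 at [ 0.474  -0.2312  0.2826] a 69.47 tilt 1.89 F [-0.7 -0.1 -1. ] w 0.045 j [-0.47  0.26  0.16  1.45  0.02  1.46]
  shift [0.0392 0.1143 0.0265] turn -0.0006
t 31.3 at [ 0.474  -0.2312  0.2826] a 69.47 tilt 1.89 F [-0.7 -0.1 -1. ] w 0.045 j [-0.47  0.26  0.16  1.45  0.02  1.46]
  shift [0.0383 0.1128 0.0778] turn -0.0006
```

View pics/w13.png

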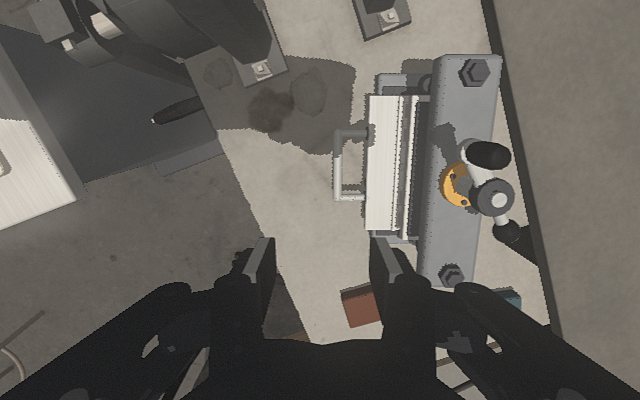

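The tray is home: the handle bar, at px (338,165), measures X -0.108 as it did at the start. The knob is at (488,155), at press (-0.021, 0.034).

>>> {"op": "drive_tool", "data": {"rows": [[[120,0.02,0.057,0.012,0],[120,0.039,0.114,0.022,0],[120,0.039,0.114,0.03,0],[120,0.0385,0.113,0.055,0],[120,0.0383,0.1128,0.0778,0],[120,0.0383,0.1128,0.0778,0],[255,0.0383,0.1128,0.0778,0],[255,0.0383,0.1128,0.0778,0]]]}}

```text
time_s: 32.35
ee_pos: [0.5949, -0.2343, 0.2085]
ee_rot: [2.572, 1.782, 0.047]
wrist_force: [0.3, 0.5, 0.2]
width: 0.0157
```

```bash
python3 - <<'E'
from h import *
circ(-1)
E
```

```text
t 32.35 phi 121.5 r 0.0404 z 0.2085 F [0.3 0.5 0.2] w 0.0157 j [-0.38  0.51  0.34  1.38  0.02  1.55] tilt 1.85
[0.0051, 0.0148, 0.0009]
[0.0045, 0.0304, 0.0016]
[-0.002, 0.0446, 0.0023]
[-0.0135, 0.0552, 0.0027]
[-0.0281, 0.0606, 0.003]
[-0.0437, 0.06, 0.0031]
[-0.0579, 0.0535, 0.003]
[-0.0685, 0.042, 0.0029]
```

>>> {"op": "drive_tool", "data": {"rows": [[[255,0.0051,0.0148,0.0009,0],[255,0.0045,0.0304,0.0016,0],[255,-0.002,0.0446,0.0023,0],[255,-0.0135,0.0552,0.0027,0],[255,-0.0281,0.0606,0.003,0],[255,-0.0437,0.06,0.0031,0],[255,-0.0579,0.0535,0.003,0],[255,-0.0685,0.042,0.0029,0]]]}}

```text
time_s: 33.35
ee_pos: [0.613, -0.312, 0.2059]
ee_rot: [2.569, 1.784, 0.056]
wrist_force: [7.6, 3.2, -4.0]
width: 0.0162
```

```bash
python3 - <<'E'
from h import *
circ(-1,8,15)
E
```

```text
t 33.35 phi -54.3 r 0.0395 z 0.2059 F [ 7.6  3.2 -4. ] w 0.0162 j [-0.48  0.62  0.52  1.44  0.03  1.45] tilt 2.21
[-0.0054, -0.0089, -0.0001]
[-0.0077, -0.0191, -0.0003]
[-0.0074, -0.0295, -0.0003]
[-0.0044, -0.0395, -0.0004]
[0.0011, -0.0484, -0.0003]
[0.0087, -0.0555, -0.0001]
[0.0179, -0.0605, 0.0002]
[0.0281, -0.0629, 0.0006]
```

>>> {"op": "drive_tool", "data": {"rows": [[[255,-0.0054,-0.0089,-0.0001,0],[255,-0.0077,-0.0191,-0.0003,0],[255,-0.0074,-0.0295,-0.0003,0],[255,-0.0044,-0.0395,-0.0004,0],[255,0.0011,-0.0484,-0.0003,0],[255,0.0011,-0.0484,-0.0003,0]]]}}

```text
time_s: 34.1
ee_pos: [0.5675, -0.2952, 0.2046]
ee_rot: [2.568, 1.782, 0.053]
wrist_force: [1.0, -4.2, -4.3]
width: 0.016
```

```bash
python3 - <<'E'
from h import *
circ(-1,6,8)
E
```

```text
t 34.1 phi -128.4 r 0.0411 z 0.2046 F [ 1.  -4.2 -4.3] w 0.016 j [-0.49  0.51  0.33  1.36  0.02  1.44] tilt 2.13
[0.0046, -0.0035, 0.0001]
[0.0089, -0.007, 0.0002]
[0.0136, -0.01, 0.0003]
[0.0187, -0.0122, 0.0005]
[0.0241, -0.0137, 0.0007]
[0.0296, -0.0144, 0.0009]
```

>>> {"op": "drive_tool", "data": {"rows": [[[255,0.0046,-0.0035,0.0001,0],[255,0.0089,-0.007,0.0002,0],[255,0.0136,-0.01,0.0003,0],[255,0.0187,-0.0122,0.0005,0],[255,0.0187,-0.0122,0.0005,0]]]}}

```text
time_s: 34.72
ee_pos: [0.5614, -0.2768, 0.2043]
ee_rot: [2.568, 1.777, 0.045]
wrist_force: [-2.3, -8.9, -3.3]
width: 0.0162
```

```bash
python3 - <<'E'
from h import *
circ(-1,6,8)
E
```

```text
t 34.725 phi -155.6 r 0.0414 z 0.2043 F [-2.3 -8.9 -3.3] w 0.0162 j [-0.47  0.48  0.28  1.34  0.02  1.47] tilt 1.96
[0.0058, -0.0007, 0.0002]
[0.0112, -0.0019, 0.0003]
[0.0168, -0.0024, 0.0005]
[0.0224, -0.0021, 0.0008]
[0.0278, -0.001, 0.001]
[0.0331, 0.0009, 0.0013]
```

>>> {"op": "drive_tool", "data": {"rows": [[[255,0.0058,-0.0007,0.0002,0],[255,0.0112,-0.0019,0.0003,0],[255,0.0168,-0.0024,0.0005,0],[255,0.0224,-0.0021,0.0008,0],[255,0.0278,-0.001,0.001,0],[255,0.0278,-0.001,0.001,0]]]}}

```text
time_s: 35.48
ee_pos: [0.5659, -0.2552, 0.2039]
ee_rot: [2.57, 1.77, 0.026]
wrist_force: [-11.1, -11.6, 0.8]
width: 0.016
```

```bash
python3 - <<'E'
from h import *
circ(-1,8,10)
E
```

```text
t 35.475 phi 173.4 r 0.0413 z 0.2039 F [-11.1 -11.6   0.8] w 0.016 j [-0.43  0.47  0.27  1.34  0.    1.51] tilt 1.54
[0.0067, 0.0026, 0.0002]
[0.0132, 0.0051, 0.0005]
[0.0192, 0.0087, 0.0008]
[0.0244, 0.0133, 0.0011]
[0.0288, 0.0187, 0.0014]
[0.0322, 0.0248, 0.0017]
[0.0344, 0.0314, 0.0021]
[0.0355, 0.0383, 0.0024]
```

>>> {"op": "drive_tool", "data": {"rows": [[[255,0.0067,0.0026,0.0002,0],[255,0.0132,0.0051,0.0005,0],[255,0.0192,0.0087,0.0008,0],[255,0.0244,0.0133,0.0011,0],[255,0.0288,0.0187,0.0014,0],[255,0.0288,0.0187,0.0014,0]]]}}

```text
time_s: 36.22
ee_pos: [0.5849, -0.2373, 0.2033]
ee_rot: [2.58, 1.769, 0.001]
wrist_force: [-22.8, -5.9, 7.7]
width: 0.0159
```

```bash
python3 - <<'E'
from h import *
circ(-1,8,10)
E
```

```text
t 36.225 phi 136.3 r 0.0407 z 0.2033 F [-22.8  -5.9   7.7] w 0.0159 j [-0.38  0.51  0.33  1.38 -0.01  1.56] tilt 0.8
[0.0042, 0.0057, 0.0002]
[0.0079, 0.0116, 0.0004]
[0.0105, 0.0181, 0.0006]
[0.012, 0.0249, 0.0009]
[0.0122, 0.0318, 0.0011]
[0.0112, 0.0387, 0.0014]
[0.0091, 0.0454, 0.0016]
[0.0058, 0.0515, 0.0019]
```

>>> {"op": "drive_tool", "data": {"rows": [[[255,0.0042,0.0057,0.0002,0],[255,0.0079,0.0116,0.0004,0],[255,0.0105,0.0181,0.0006,0],[255,0.012,0.0249,0.0009,0],[255,0.012,0.0249,0.0009,0],[255,0.012,0.0249,0.0009,0]]]}}

```text
time_s: 36.98
ee_pos: [0.6021, -0.2339, 0.203]
ee_rot: [-2.592, -1.773, 0.022]
wrist_force: [-28.1, 2.3, 11.4]
width: 0.0161
```

```bash
python3 - <<'E'
from h import *
circ(-1,2,10)
E
```

```text
t 36.975 phi 111.4 r 0.04 z 0.203 F [-28.1   2.3  11.4] w 0.0161 j [-0.37  0.56  0.41  1.43 -0.01  1.58] tilt 0.82
[0.002, 0.0067, 0.0001]
[0.0029, 0.0136, 0.0002]
```

>>> {"op": "drive_tool", "data": {"rows": [[[255,0,0,0,0],[255,0,0,0,0],[110,0,0,0,0],[110,0,0,0,0],[110,0,0,0,0],[110,0,0,-0.03,0],[110,0,0,-0.08,0],[110,0,0,-0.1,0]]]}}

```text
time_s: 37.98
ee_pos: [0.6051, -0.2334, 0.3079]
ee_rot: [2.588, 1.771, -0.014]
wrist_force: [0.9, 0.0, 0.3]
width: 0.0487
```

>>> {"op": "drive_tool", "data": {"rows": [[[60,0,-0.06,-0.01,0],[60,0,-0.12,-0.02,0],[60,0,-0.15,-0.02,0],[60,0,-0.17,-0.02,0],[60,0,-0.17,-0.02,0],[60,0,-0.17,-0.02,0]]]}}

```text
time_s: 38.72
ee_pos: [0.4478, -0.1719, 0.3286]
ee_rot: [2.586, 1.77, -0.012]
wrist_force: [0.2, -0.9, 0.3]
width: 0.0654
```

```bash
python3 - <<'E'
from h import *
c,s=snap("wrist"); P=cloud(c,s); X,Y,Z=pf(P); save(c,"pics/w14.png",(240,40,640,340),2)
goto([.45,-.2,.3],69.5,s)
m=(X>-.14)&(X<-.085)&(abs(Y)<.03)&(Z>.036)&(Z<.045); print("bar",m.sum(),np.percentile(X[m],[1,50,99]))
m=(Z>.208)&(Z<.24)&(abs(X)<.07)&(abs(Y)<.07); print("knob",m.sum(),np.percentile(X[m],[1,50,99]).round(4),np.percentile(Y[m],[1,50,99]).round(4),np.percentile(Z[m],[50,95]).round(4))
t,_=snap("top"); Q=cloud(t)
for n,uv in dict(brown=(456,205),jar=(475,173),oil=(276,150)).items(): print(n,Q[uv[1],uv[0]].round(3))
E
```

```text
t 38.73 at [ 0.4478 -0.1719  0.3286] a 68.78 tilt 0.6 F [ 0.2 -0.9  0.3] w 0.0654 j [-0.36  0.18  0.18  1.57 -0.01  1.58]
  shift [-0.0251  0.0121  0.0289] turn -0.0125
bar 320 [-0.11299446 -0.10843343 -0.10239799]
knob 485 [-0.0396 -0.0341 -0.0244] [-0.0333 -0.024  -0.0185] [0.2226 0.227 ]
brown [ 0.473 -0.446  0.021]
jar [ 0.564 -0.503  0.048]
oil [0.647 0.089 0.063]
```

View pics/w14.png

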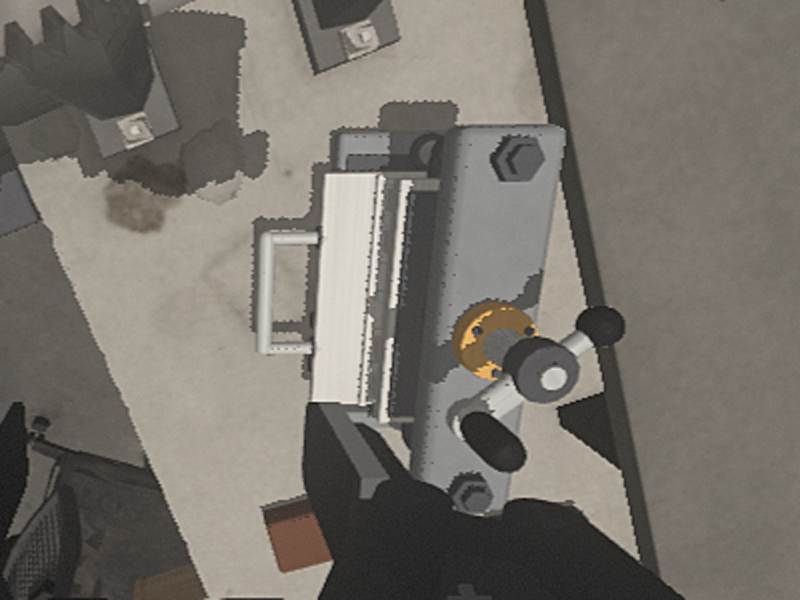

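The picture shows that on release the crank sprang back. The knob, at crop (495,440), is now at about 216° in the press frame, where I had left it at 111°. The platen is only just at contact. The handle bar is still home and the bystanders have not moved. I'll re-grip, tighten again, then back the force off slowly so that friction keeps the preload.

```bash
python3 - <<'E'
from h import *
k=press(-.0324,-.0245,0); goto([*k[:2],.26],68.8); goto([*k[:2],.2045],68.8)
E
```

```text
t 38.83 at [ 0.4477 -0.1719  0.3279] a 68.78 tilt 0.6 F [-0.6 -0.7  0.9] w 0.065 j [-0.36  0.18  0.18  1.57 -0.01  1.58]
  shift [-0.0622  0.1492  0.0686] turn -0.0003
t 38.83 at [ 0.4477 -0.1719  0.3279] a 68.78 tilt 0.6 F [-0.6 -0.7  0.9] w 0.065 j [-0.36  0.18  0.18  1.57 -0.01  1.58]
  shift [-0.0616  0.1492  0.1241] turn -0.0003
```

>>> {"op": "drive_tool", "data": {"rows": [[[120,-0.021,0.05,0.023,0],[120,-0.042,0.1,0.046,0],[120,-0.062,0.149,0.066,0],[120,-0.0622,0.1492,0.069,0],[120,-0.062,0.1492,0.1,0],[120,-0.0616,0.1492,0.124,0],[120,-0.0616,0.1492,0.124,0],[120,-0.0616,0.1492,0.124,0]]]}}

```text
time_s: 39.83
ee_pos: [0.5646, -0.2846, 0.2062]
ee_rot: [2.586, 1.77, -0.012]
wrist_force: [0.1, -0.9, 0.4]
width: 0.045
```

>>> {"op": "drive_tool", "data": {"rows": [[[255,0,0,0,0],[255,0,0,0,0],[255,0,0,0,0]]]}}

```text
time_s: 40.2
ee_pos: [0.5651, -0.2851, 0.2084]
ee_rot: [2.583, 1.768, -0.01]
wrist_force: [-1.8, 0.4, 5.4]
width: 0.0156
```

```bash
python3 - <<'E'
from h import *
circ(-1,6,8)
E
```

```text
t 40.2 phi -143.0 r 0.0392 z 0.2084 F [-1.8  0.4  5.4] w 0.0156 j [-0.46  0.51  0.35  1.4  -0.01  1.48] tilt 0.72
[0.0041, -0.0038, 0.0001]
[0.0092, -0.0062, 0.0001]
[0.0145, -0.0079, 0.0002]
[0.02, -0.0088, 0.0003]
[0.0256, -0.009, 0.0003]
[0.0311, -0.0084, 0.0004]
```

>>> {"op": "drive_tool", "data": {"rows": [[[255,0.0041,-0.0038,0.0001,0],[255,0.0092,-0.0062,0.0001,0],[255,0.0145,-0.0079,0.0002,0],[255,0.02,-0.0088,0.0003,0],[255,0.0256,-0.009,0.0003,0],[255,0.0311,-0.0084,0.0004,0],[255,0.0311,-0.0084,0.0004,0]]]}}

```text
time_s: 41.08
ee_pos: [0.5645, -0.258, 0.2081]
ee_rot: [2.584, 1.761, -0.027]
wrist_force: [-11.2, -11.1, 3.7]
width: 0.0157
```

```bash
python3 - <<'E'
from h import *
circ(-1,4,6); circ(1,3,3)
E
```

```text
t 41.075 phi 177.9 r 0.0413 z 0.2081 F [-11.2 -11.1   3.7] w 0.0157 j [-0.42  0.49  0.31  1.39 -0.02  1.53] tilt 1.31
[0.0041, 0.0016, 0.0]
[0.0083, 0.0024, 0.0]
[0.0123, 0.0035, 0.0]
[0.0162, 0.0051, 0.0]
t 41.075 phi 177.9 r 0.0413 z 0.2081 F [-11.2 -11.1   3.7] w 0.0157 j [-0.42  0.49  0.31  1.39 -0.02  1.53] tilt 1.31
[-0.0021, 0.0013, 0.0]
[-0.0042, 0.0015, -0.0]
[-0.0063, 0.0017, -0.0]
```

>>> {"op": "drive_tool", "data": {"rows": [[[255,0,0,0,0],[255,0,0,0,0],[255,0,0,0,0]]]}}

```text
time_s: 41.45
ee_pos: [0.5634, -0.2613, 0.2082]
ee_rot: [2.583, 1.755, -0.035]
wrist_force: [-2.0, -8.2, -1.6]
width: 0.016
```

```bash
python3 - <<'E'
from h import *
circ(1,5,3)
E
```

```text
t 41.45 phi -177.4 r 0.0412 z 0.2082 F [-2.  -8.2 -1.6] w 0.016 j [-0.42  0.49  0.31  1.39 -0.03  1.53] tilt 1.66
[-0.002, 0.0014, 0.0]
[-0.0041, 0.0017, 0.0]
[-0.0061, 0.0021, 0.0]
[-0.0082, 0.0026, 0.0]
[-0.0102, 0.0032, 0.0001]
```

>>> {"op": "drive_tool", "data": {"rows": [[[255,-0.002,0.0006,0,0],[255,-0.0041,0.0008,0,0],[255,-0.0061,0.001,0,0],[255,-0.0061,0.001,0,0],[255,-0.0061,0.001,0,0]]]}}

```text
time_s: 42.08
ee_pos: [0.5624, -0.2682, 0.2083]
ee_rot: [2.582, 1.753, -0.036]
wrist_force: [0.8, -6.2, -3.0]
width: 0.0155
```

```bash
python3 - <<'E'
from h import *
circ(1,5,3)
E
```

```text
t 42.075 phi -167.6 r 0.0407 z 0.2083 F [ 0.8 -6.2 -3. ] w 0.0155 j [-0.43  0.49  0.32  1.39 -0.03  1.52] tilt 1.75
[-0.0019, 0.0012, 0.0]
[-0.0039, 0.0018, 0.0]
[-0.0058, 0.0026, 0.0]
[-0.0077, 0.0035, 0.0]
[-0.0096, 0.0044, 0.0001]
```

>>> {"op": "drive_tool", "data": {"rows": [[[255,-0.0019,0.0006,0,0],[255,-0.0039,0.0012,0,0],[255,-0.0058,0.002,0,0],[255,-0.0058,0.002,0,0],[255,-0.0058,0.002,0,0]]]}}

```text
time_s: 42.7
ee_pos: [0.5624, -0.2743, 0.2084]
ee_rot: [2.582, 1.753, -0.035]
wrist_force: [2.4, -3.5, -3.6]
width: 0.0158
```

```bash
python3 - <<'E'
from h import *
circ(1,5,3)
E
```

```text
t 42.7 phi -159.0 r 0.0402 z 0.2084 F [ 2.4 -3.5 -3.6] w 0.0158 j [-0.44  0.5   0.32  1.39 -0.03  1.51] tilt 1.74
[-0.0018, 0.001, 0.0]
[-0.0037, 0.002, 0.0]
[-0.0055, 0.003, 0.0]
[-0.0073, 0.0042, 0.0]
[-0.009, 0.0054, 0.0]
```

>>> {"op": "drive_tool", "data": {"rows": [[[255,-0.0018,0.0008,0,0],[255,-0.0037,0.0017,0,0],[255,-0.0055,0.0026,0,0],[255,-0.0055,0.0026,0,0],[255,-0.0055,0.0026,0,0]]]}}

```text
time_s: 43.32
ee_pos: [0.5633, -0.2801, 0.2085]
ee_rot: [2.581, 1.754, -0.033]
wrist_force: [4.4, -0.5, -4.2]
width: 0.0153
```

```bash
python3 - <<'E'
from h import *
circ(1,2,3)
E
```

```text
t 43.325 phi -150.6 r 0.0398 z 0.2085 F [ 4.4 -0.5 -4.2] w 0.0153 j [-0.45  0.51  0.33  1.39 -0.03  1.5 ] tilt 1.71
[-0.0019, 0.0009, 0.0]
[-0.0036, 0.0021, 0.0]
```

The push-back is now only about 0.05 N m, so friction holds the preload. Release gently.

>>> {"op": "drive_tool", "data": {"rows": [[[255,0,0,0,0],[200,0,0,0,0],[150,0,0,0,0],[110,0,0,0,0],[110,0,0,0,0],[110,0,0,-0.03,0],[110,0,0,-0.08,0],[110,0,0,-0.1,0]]]}}

```text
time_s: 44.32
ee_pos: [0.5646, -0.2775, 0.3123]
ee_rot: [2.578, 1.751, -0.03]
wrist_force: [-0.4, 0.4, 0.5]
width: 0.0487
```

>>> {"op": "drive_tool", "data": {"rows": [[[60,0,-0.06,-0.01,0],[60,0,-0.12,-0.02,0],[60,0,-0.15,-0.02,0],[60,0,-0.17,-0.02,0],[60,0,-0.17,-0.02,0],[60,0,-0.17,-0.02,0]]]}}

```text
time_s: 45.08
ee_pos: [0.4071, -0.2146, 0.3307]
ee_rot: [2.577, 1.751, -0.029]
wrist_force: [0.4, 0.4, 0.6]
width: 0.0655
```

```bash
python3 - <<'E'
from h import *
c,s=snap("wrist"); P=cloud(c,s); X,Y,Z=pf(P); save(c,"pics/w15.png",(240,40,640,340),2)
goto([.45,-.2,.3],69.5,s)
m=(X>-.14)&(X<-.085)&(abs(Y)<.03)&(Z>.036)&(Z<.045); print("bar",m.sum(),np.percentile(X[m],[1,50,99]))
m=((Z>.208)&(Z<.24)&(abs(X)<.07)&(abs(Y)<.07)); 
zt=np.percentile(Z[m],90); m&=Z>zt-.003; x,y=np.median(X[m]),np.median(Y[m]); print("knob",m.sum(),x,y,zt,"phi",np.degrees(np.arctan2(y+.001,x)))
m=(X>-.04)&(X<-.025)&(abs(Y)<.07)&(Z>.05)&(Z<.085); print("platen top z",m.sum(),np.percentile(Z[m],[5,50,95]).round(4))
E
```

```text
t 45.08 at [ 0.4071 -0.2146  0.3307] a 68.37 tilt 1.83 F [0.4 0.4 0.6] w 0.0655 j [-0.47  0.13  0.12  1.55 -0.03  1.48]
  shift [0.0302 0.0342 0.0302] turn -0.0197
bar 355 [-0.11297033 -0.10859381 -0.10275852]
knob 253 -0.03219234353187483 -0.026528874812910067 0.2266036626552667 phi -141.58520483906398
platen top z 1518 [0.0638 0.0756 0.0821]
```

>>> {"op": "drive_tool", "data": {"rows": [[[60,0,0,0,0],[60,0,0,0,0],[60,0,0,0,0],[60,0,0,0,0],[60,0,0,0,0],[60,0,0,0,0],[60,0,0,0,0],[60,0,0,0,0]]]}}

```text
time_s: 46.12
ee_pos: [0.4073, -0.2146, 0.3305]
ee_rot: [2.577, 1.751, -0.029]
wrist_force: [0.1, -0.2, 0.0]
width: 0.0652
```

>>> {"op": "drive_tool", "data": {"rows": [[[60,0,0,0,0],[60,0,0,0,0],[60,0,0,0,0],[60,0,0,0,0],[60,0,0,0,0],[60,0,0,0,0],[60,0,0,0,0],[60,0,0,0,0]]]}}

```text
time_s: 47.12
ee_pos: [0.4072, -0.2146, 0.3305]
ee_rot: [2.577, 1.751, -0.029]
wrist_force: [0.8, 0.5, -0.3]
width: 0.0653
```

```bash
python3 - <<'E'
from h import *
c,s=snap("wrist"); P=cloud(c,s); X,Y,Z=pf(P); save(c,"pics/w16.png",(240,40,640,340),2)
m=((Z>.208)&(Z<.24)&(abs(X)<.07)&(abs(Y)<.07)); 
zt=np.percentile(Z[m],90); m&=Z>zt-.003; x,y=np.median(X[m]),np.median(Y[m]); print(s["time_s"],"knob",m.sum(),x,y,zt,"phi",np.degrees(np.arctan2(y+.001,x)))
g=cv2.cvtColor(c["image"],cv2.COLOR_RGB2GRAY)
# counterweight ball + knob: arm direction
b=((Z>.18)&(Z<.2)&(X>.02)&(X<.06)&(abs(Y)<.06)&(g<80)); print("ball",b.sum(),np.median(X[b]),np.median(Y[b]),"phi+180",np.degrees(np.arctan2(np.median(Y[b])+.001,np.median(X[b])))-180)
E
```

```text
47.125 knob 250 -0.0321400846907811 -0.0265189427688606 0.22669943892023128 phi -141.55073586886778
ball 242 0.023730268453398116 0.0216702694087847 phi+180 -136.30866823088053
```

View pics/w16.png

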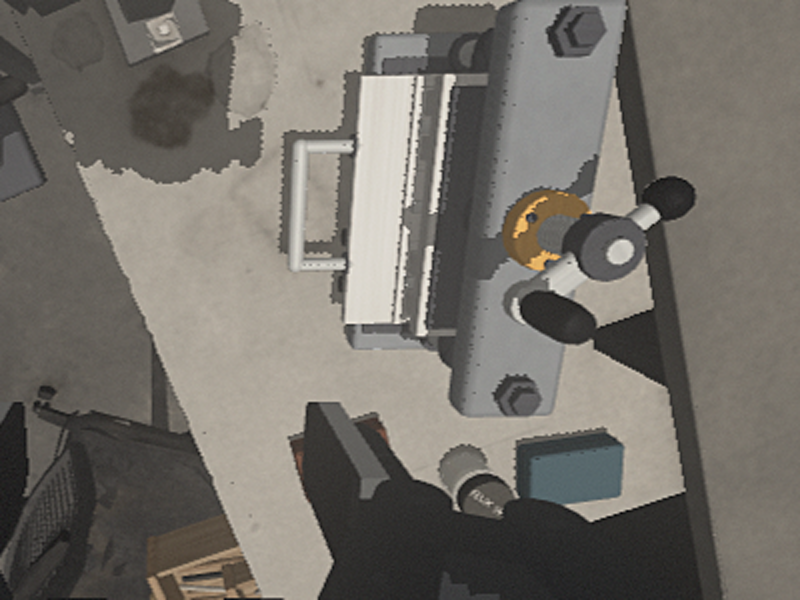

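The crank angle is unchanged over 2 s, at φ≈-142°. The tray is home, the crank is free and the arm is clear of everything. Handing in.

```bash
python3 -c "
from bench import r
print(r.sign_off())"
```

```text
the job is handed in; nothing more can be done
None
```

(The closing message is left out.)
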